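# Prop the press guard and take out the pot

### The arm

A 6-joint arm with a two-finger parallel gripper is mounted at the origin on a cart in front of the work surface, level with it; the furniture and walls round the work are solid. World frame = base frame: x ahead of the robot, y to its left, z up, the work surface at z = 0. Lengths are in m, angles in rad, forces in N, time in s.
With the tool pointing down it reaches from about 0.3 to 0.95 m from the base axis. Payload 3.1 kg.
Tool frame: the origin (TCP) lies at the very end of the fingers, on their centre line; the grasp point (between the pads) lies 19 mm behind it; z points along the fingers, y is the direction in which the jaws open and shut (so a half turn about z gives the same grasp; the last joint's range is limited). The gripper opens to 85 mm and grips with 20 to 120 N. Pads are 22 mm wide; open, the fingers measure 114 mm over their backs; the gripper's body (76 mm by 85 mm) begins 54 mm behind the grasp point. The pads swing forward as they close: fully open they stand 13 mm farther back than shut.
Start: joints at [-1.317, 0.308, 1.634, -0, 1.2, -0.07], TCP at [0.199, -0.593, 0.198] pointing down, gripper open.
Joint ranges: [-3.06, 3.06], [-0.79, 1.96], [0.05, 2.63], [-1.19, 4.34], [0.05, 2.64], [-2.94, 2.94]. Speed limits (rad/s): [2.79, 2.79, 3.14, 3.14, 3.14, 3.14].

### API

Orientations are given as [roll, pitch, yaw] about the fixed x, y, z axes, in that order (R = Rz(yaw) Ry(pitch) Rx(roll)).
In Python, from station import env, vision, order gives the robot as it stands.
- The arm moves only by the shell command python3 -m inch 'ROWS' [OPENING] [FORCE]. ROWS is a JSON object of lists of equal length, an entry for each row: "translation": the shift along the tool's x, y, z in mm, a list of three; "roll": the turn about the tool's z in rad. A call has 1 to 12 rows; each row is the pose to reach, as a shift and turn from the pose commanded when the call began, along the tool's axes at that moment; what a row does not reach only later rows make up. A row lasts 1/12 s, in which the tool goes at most 41.7 mm and 7.16 degrees, less where a joint would pass 70% of its speed; a pose out of reach is approached as far as the arm can. A call with a gripper value outside its range is refused whole. OPENING is the opening in per cent of the stroke, from 0 (shut) to 100 (fully open), set as the call begins (- or left out, the last holds). The fingers move at their own pace and stop on an object; FORCE is the grip in N (left out, the last holds). Time passes only in rows, so rows that repeat a pose let the fingers close. It gives the time, the measured TCP pose, the force and the opening at its end, in the units of the state.
- env.get_obs(): the state, without advancing time (a new reading comes with each control period).
- vision.camera(name): name is "side" or "top" or "wrist"; returns the picture (400x640x3 uint8, red, green, blue); there is no depth.
- vision.camera_model(name): a dict with "fovy" (degrees; the focal length in pixels is half the picture's height over the tangent of half this angle, whatever the lens; pixels are square), "cx", "cy" (the principal point, pixels), "D" ([k1, k2, p1, p2, k3] as OpenCV has them; the pictures are not rectified), "rvec" (rotation vector, rad) and "tvec" (3), from world to camera coordinates, as OpenCV has them; the wrist camera has in their place "tool_from_camera" (4x4, takes a point from camera to tool coordinates, whose origin is the TCP and whose axes are the flange's). Camera axes: x right, y down, z forward; pixel columns grow to the right and rows downward; lengths in m; the calibration is good to about 2 mm. A picture is of the moment at which its call begins: read the wrist's pose just before it. camera_model takes no time and is no camera call.
- order.hand_in(): hands the job in, once; it reports no verdict.
The state is a dict: "time": time; "joint_pos": joint angles; "dq": joint speeds; "effort": joint torques, N m; "tool_pos": TCP position; "ee_rot": TCP orientation; "ft_force": force on the tool from outside, world axes, zero at the start; "ft_torque": the same for the moment, N m; "grip_width": opening from 0.0 (shut) to 1.0 (fully open).
Only numpy, scipy, OpenCV 4.12 (cv2) and the standard library are available. Lean on these libraries where they do the work, as an engineer would, in place of code of your own. Each camera call takes 0.05 s, during which the arm holds its last target.

### The job

Lift the yellow-framed guard of the small green press by the red grip of its hold bar, and hook the slotted bar into the notch on top of the press so that the guard stays up by itself. Then take the white pot out from under the ram and stand it upright in the wooden tray beside the finished pot. Leave the guard hooked up and do not disturb the finished pot, the oil bottle, the loupe or the black ring.

Things in the scene. Friction and masses are not known exactly. Their poses are not given: they have to be found in the camera images.
- press: Fixed green bench press, base 104 mm wide, 12 thick, 295 high. Origin on the bench right under ram and nest; x axis to the back of the press, y to its left as seen from its front, z up. Base from x -40 to 60 mm; column x 30 to 60; overhanging head x -18 to 60, y +-32, z 150 to 250; a 22 mm ram hangs down to z 85 over the nest. Its front faces the robot's left: its x axis is turned -1.2 to -1.55 rad from the room's.
- nest_top (a point): Centre of the top of the nest: a round steel stub 26 mm across, 22 mm above the bench, 10 above the base, carrying the pot. Head and ram stand right above it, so the pot can be taken only from the front, with the tool tilted about 40 to 50 degrees, passing under the raised guard.
- notch (a point): Centre of the notch floor, 285 mm above the bench (press x -32, y 0), in the top edge of the catch: an upright steel plate on the front of the head, 6 mm thick in x. The notch is 18 mm wide; its ears rise 10 mm higher beside it. Axes as the press.
- guard (a joint): Height of the guard, m: 0 = down, upper stop 0.165. A clear hood with yellow frame: front panel at press x -40 mm, 98 wide, z 14 to 94 when down; sides run back to two rods. Slides vertically, weighs 3 to 6 N with its bar and falls when let go. With the bar hooked in the notch it hangs at about 0.145, lower edge then 159 mm above the bench.
- hold_bar (a joint): Angle of the hold bar, rad: 0 = upright, negative = top leaning out to the front (press -x), range -0.75 to 0.04; a stiff hinge (0.04 N m) keeps it where it is put. Hinged about the press y axis on the guard's front rim, pivot at press x -48, y 0, z 90 mm + guard height. The bar is 12 mm deep (x) and 8 wide (y). Hooked it reads about -0.1 to 0.04.
- slot (a point): Middle of the roof of the bar's slot, in the bar's frame 15 mm behind (x) and 50 mm above the pivot. The slot opens downward, 18 mm wide in x, between the bar and a lip that hangs 10 mm below the roof. To hook it: guard up to 0.16 or to its stop, swing the bar upright so that the lip passes over the catch plate, then let the guard down until the roof rests on the notch floor.
- bar_grip (a point): Centre of the red plastic grip at the top of the hold bar, on the bar's axis, 88 mm above the pivot. The grip is 14 mm wide (along the press y, the way to pinch it), 16 deep, and reaches from 70 to 108 mm above the pivot. Its z axis runs up along the bar.
- pot_center (a point): Centre (half-way up) of the white round pot with lid, 34 mm diameter, 28 high, 50 g, standing on the press's nest; z axis up.
- tray: Fixed wooden tray, 90 x 160 mm (x, y), rim 9 mm high and 5 thick, inner floor 5 mm above the bench; origin at the centre of its underside.
- done_pot_center (a point): Centre (half-way up) of the finished pot, the same kind of white pot, loose, already standing in the +y half of the tray (35 to 45 mm from the tray's centre). The -y half of the tray is free.
- oil_bottle: Loose bystander: amber oil bottle with red tip, 36 mm diameter, 92 high; origin at the centre of its underside.
- loupe: Loose bystander: black eye loupe, 31 mm diameter, 31 high; origin at the centre of its underside.
- black_ring: Loose bystander: black steel setting ring, 47 mm diameter, 13 high; origin at the centre of its underside.

How it is judged:
On the way, in this order (a step that is already met when the one before it is completed fails the run):
1. the guard hangs up on its bar, hooked in the notch and let go (guard 0.138 to 0.152, bar within 0.17 rad of upright, fingers off the bar and guard) (value of joint guard between 0.138 and 0.152 m and value of joint hold_bar above -0.17 rad and contact force between each of the arm, the fingers and guard below 0.3 N), for 0.3 s.
2. the pot has been brought out from under the press (80 mm or more from the nest) while the guard stays up (horizontal distance between pot_center and nest_top above 0.08 m and value of joint guard above 0.138 m), for 0.1 s.
At the end, for the whole second after the job is handed in: The guard hangs by its hooked bar (guard 0.138 to 0.152 m, bar within 0.17 rad of upright), and the pot stands upright (within 0.1 rad) at rest on the floor of the tray, its centre inside the rim (value of joint guard between 0.138 and 0.152 m and value of joint hold_bar above -0.17 rad and x of pot_center in the frame of tray between -0.04 and 0.04 m and y of pot_center in the frame of tray between -0.075 and 0.075 m and height (world z) of pot_center between 0.014 and 0.023 m and angle between pot_center's own z axis and vertical below 0.1 rad); the robot touches nothing.
It fails at once if the finished pot is shifted by more than 15 mm or knocked over (distance of done_pot_center from where it was at the start of the episode above 0.015 m or angle between done_pot_center's own z axis and vertical above 0.3 rad).
It fails at once if the oil bottle is shifted by more than 20 mm or knocked over (distance of oil_bottle from where it was at the start of the episode above 0.02 m or angle between oil_bottle's own z axis and vertical above 0.3 rad).
It fails at once if the loupe is shifted by more than 20 mm or knocked over (distance of loupe from where it was at the start of the episode above 0.02 m or angle between loupe's own z axis and vertical above 0.3 rad).
It fails at once if the black ring is shifted by more than 20 mm or knocked over (distance of black_ring from where it was at the start of the episode above 0.02 m or angle between black_ring's own z axis and vertical above 0.3 rad).
It also fails if it takes over 61 s, if anything falls off the work surface, if the arm or the gripper's body presses on something with over 40 N, if the wrist force passes 120 N, or if a joint passes its speed limit or range.

## Working session

There is one attempt and no reset: what is moved stays moved. The work goes in short steps, Python scripts to look and compute and a shell command to move; the robot and the scene stay as the last step left them, time stands still between calls to the robot, and variables do not carry over. Pictures are saved under pics/ and viewed, and the job is handed in when it is done.

I'll start by looking at the scene.

```bash
ls; mkdir -p pics; python3 - <<'E'
from station import env, vision, order
import cv2, numpy as np
o=env.get_obs()
for k,v in o.items(): print(k,np.round(v,4))
for n in ["side","top","wrist"]:
    m=vision.camera_model(n); print(n,m)
    im=vision.camera(n); cv2.imwrite(f"pics/{n}0.png",im[:,:,::-1])
E
```

```text
pics
time 0.0
joint_pos [-1.3167  0.309   1.6352  0.      1.1997 -0.0697]
dq [ 0.0007  0.0027  0.0004 -0.0009  0.002  -0.0005]
effort [ 1.00000e-04 -4.15253e+01 -2.76664e+01 -1.00000e-04  1.02000e-02
 -0.00000e+00]
tool_pos [ 0.1986 -0.5916  0.1964]
ee_rot [-3.1393e+00 -2.0000e-04  3.2380e-01]
ft_force [0.3655 0.4418 0.0549]
ft_torque [ 0.0229 -0.0171  0.0431]
grip_width 0.9978
side {'fovy': 47.89689175187076, 'cx': 325.35357501985385, 'cy': 197.16416205762607, 'D': array([0.01422698, 0.        , 0.        , 0.        , 0.        ]), 'rvec': array([ 0.73102794, -2.54974882,  1.19826027]), 'tvec': array([0.43956108, 0.2367099 , 1.36965513])}
top {'fovy': 51.883716600244846, 'cx': 322.4111922531744, 'cy': 210.52360563329117, 'D': array([-0.04948073,  0.        ,  0.        ,  0.        ,  0.        ]), 'rvec': array([ 1.62604325, -2.48616748,  0.34313162]), 'tvec': array([0.28905606, 0.37835387, 1.27783201])}
wrist {'fovy': 61.999257806537145, 'cx': 317.30694522480604, 'cy': 197.78783857472524, 'D': array([-0.00342534,  0.        ,  0.        ,  0.        ,  0.        ]), 'tool_from_camera': array([[-2.89966143e-04, -9.48123721e-01, -3.17901440e-01,
         8.22593268e-02],
       [ 9.99999772e-01, -4.68738967e-04,  4.85862715e-04,
        -9.70449952e-05],
       [-6.09670757e-04, -3.17901227e-01,  9.48123641e-01,
        -1.75983196e-01],
       [ 0.00000000e+00,  0.00000000e+00,  0.00000000e+00,
         1.00000000e+00]])}
```

View pics/side0.png

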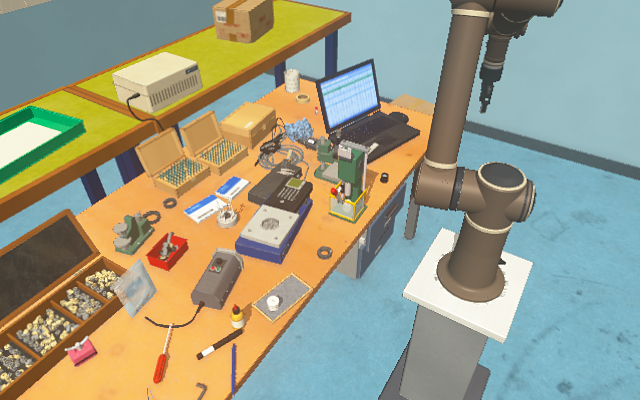

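View pics/top0.png

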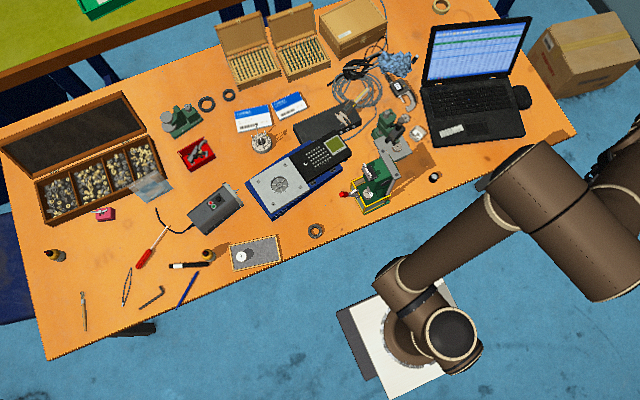

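View pics/wrist0.png

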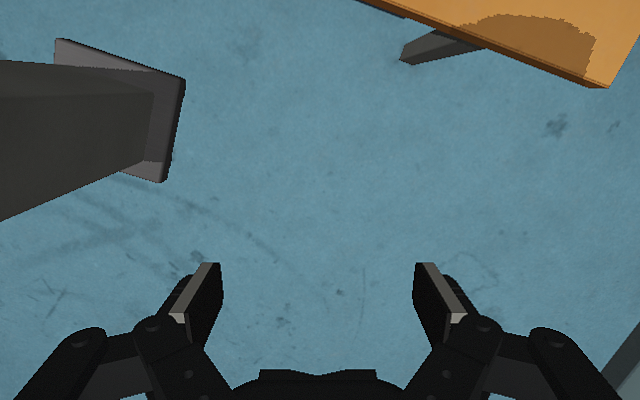

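View pics/s_a.png

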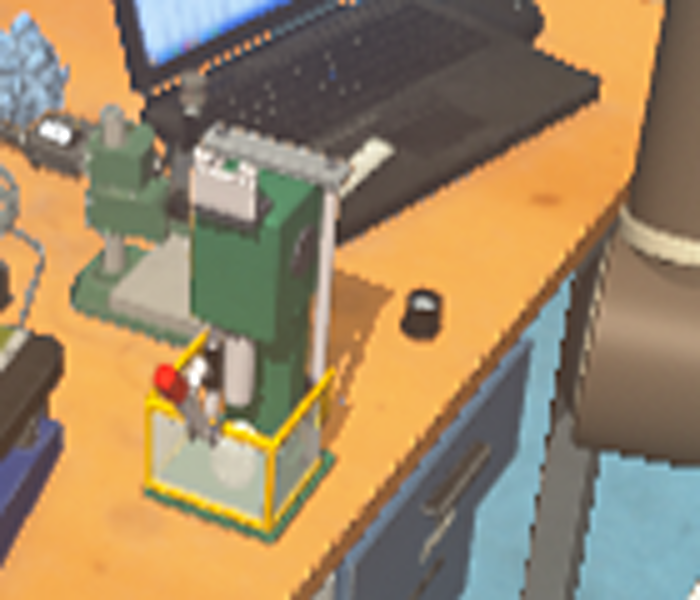

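View pics/t_a.png

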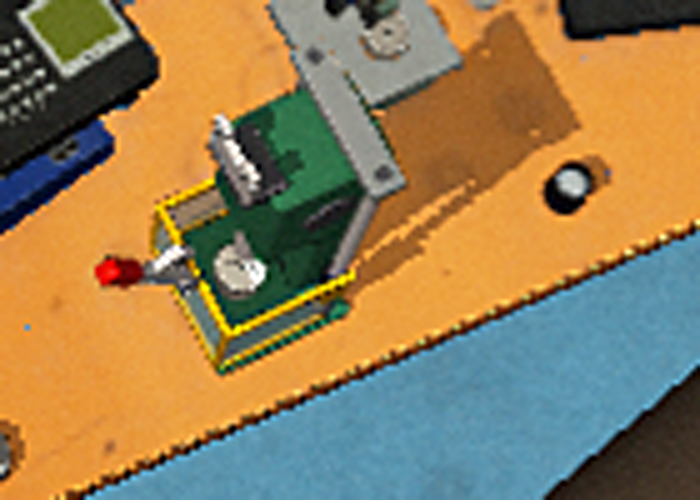

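View pics/t_b.png

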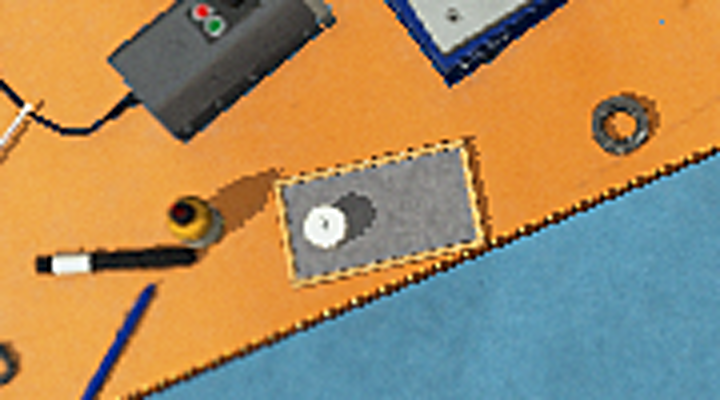

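View pics/s_b.png

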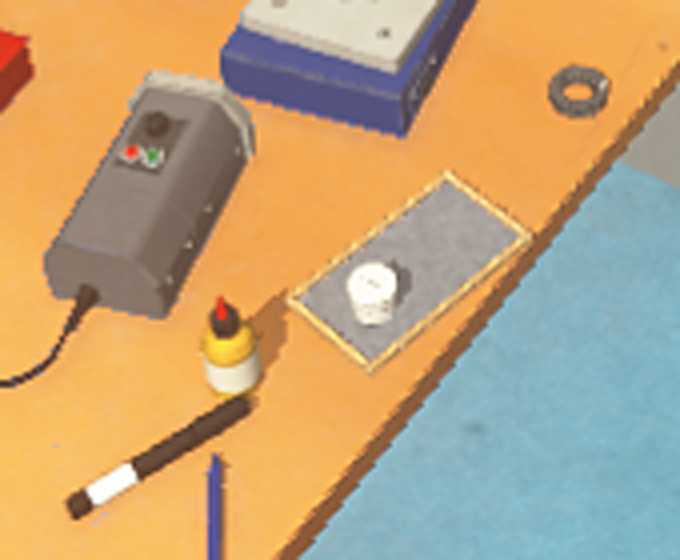

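The inch interface only documents shift and roll, yet the pot needs the tool tilted. I'll check what the command's own validation message says, using an empty call that moves nothing.

```bash
python3 -m inch '{}'; echo; python3 -m inch; echo; python3 -m inch '{"translation":[[0,0,0]],"roll":[0]}'; echo;  python3 -c "
from station import env;o=env.get_obs();print(o['time'],o['tool_pos'],o['ee_rot'])"
```

```text
time: 0.23
tool_pos: [0.1987, -0.5921, 0.197]
ee_rot: [-3.14, -0.0, 0.324]
ft_force: [-0.6, -0.3, -0.2]
grip_width: 0.997

0.2333 [ 0.19870656 -0.59206779  0.19699824] [-3.14033297e+00 -8.38371028e-05  3.23788330e-01]invalid input
invalid input
```

```bash
cat > h.py <<'E'
import numpy as np, cv2
from scipy.spatial.transform import Rotation as Rot
from scipy.optimize import least_squares
from station import env, vision
def K(m,H=400):
    f=H/2/np.tan(np.radians(m['fovy'])/2)
    return np.array([[f,0,m['cx']],[0,f,m['cy']],[0,0,1]])
def ext(n,m=None):
    """world->camera R,t"""
    m=m or vision.camera_model(n)
    if n!='wrist':
        return cv2.Rodrigues(m['rvec'])[0],np.array(m['tvec'])
    o=env.get_obs(); T=np.eye(4);T[:3,:3]=Rot.from_euler('xyz',o['ee_rot']).as_matrix();T[:3,3]=o['tool_pos']
    W=T@m['tool_from_camera']; return W[:3,:3].T,-W[:3,:3].T@W[:3,3]
def proj(n,P,E=None):
    m=vision.camera_model(n);R,t=E or ext(n,m)
    return cv2.projectPoints(np.atleast_2d(np.float64(P)),cv2.Rodrigues(R)[0],t,K(m),m['D'])[0][:,0]
def ray(n,uv,E=None):
    m=vision.camera_model(n);R,t=E or ext(n,m)
    u=cv2.undistortPoints(np.float64([[uv]]),K(m),m['D'])[0,0]
    d=R.T@np.array([u[0],u[1],1.]);return -R.T@t,d/np.linalg.norm(d)
def onz(n,uv,z,E=None):
    c,d=ray(n,uv,E);return c+d*(z-c[2])/d[2]
def tri(obs):
    """obs list of (name,uv,E)"""
    A=np.zeros((3,3));b=np.zeros(3)
    for n,uv,E in obs:
        c,d=ray(n,uv,E);P=np.eye(3)-np.outer(d,d);A+=P;b+=P@c
    return np.linalg.solve(A,b)
E
python3 - <<'E'
from h import *
np.set_printoptions(precision=4,suppress=True)
# features top crop t_a: scale5 offset(320,140); s_a: scale5 offset(300,115)
ta=lambda u,v:(320+u/5-.4,140+v/5-.4); sa=lambda u,v:(300+u/5-.4,115+v/5-.4)
print('cams',[ray(n,(320,200))[0] for n in('top','side')])
print('grip',tri([('top',ta(118,272),None),('side',sa(170,382),None)]))
print('pot top', onz('top',ta(240,272),.05), 'side', onz('side',sa(235,455),.036))
tb=lambda u,v:(160+u/4-.375,200+v/4-.375); sb=lambda u,v:(180+u/4-.375,230+v/4-.375)
print('tray corners top',[onz('top',tb(*p),.009) for p in((277,184),(467,142),(487,243),(296,285))])
print('tray corners side',[onz('side',sb(*p),.009) for p in((290,300),(447,175),(531,238),(371,368))])
print('done', onz('top',tb(325,226),.033))
print('ring',onz('top',tb(622,124),.012)); print('bottle top',tri([('top',tb(183,214),None),('side',sb(222,303),None)]))
print('loupe',onz('top',ta(570,186),.031))
print('press L front base corner', onz('side',sa(145,490),.012),onz('side',sa(272,540),.012),onz('side',sa(332,460),.012))
print('top base', onz('top',ta(222,372),.012),onz('top',ta(345,310),.012))
print('catch top', [onz('top',ta(*p),.295) for p in ((215,122),(258,200))])
print('table', [onz('top',p,0) for p in((577,133),(45,358),(500,170),(300,262))])
E
```

```text
cams [array([0.1309, 0.2566, 1.3329]), array([-0.1006,  1.0003,  1.0557])]
grip [0.4564 0.0487 0.1652]
pot top [ 0.4553 -0.0455  0.05  ] side [ 0.4586 -0.0441  0.036 ]
tray corners top [array([0.4871, 0.437 , 0.009 ]), array([0.4574, 0.2809, 0.009 ]), array([0.3733, 0.2973, 0.009 ]), array([0.4033, 0.4516, 0.009 ])]
tray corners side [array([0.4865, 0.4413, 0.009 ]), array([0.4588, 0.2889, 0.009 ]), array([0.3724, 0.3053, 0.009 ]), array([0.404 , 0.4561, 0.009 ])]
done [0.4333 0.4102 0.033 ]
ring [0.4196 0.1582 0.012 ]
bottle top [0.4785 0.5041 0.0807]
loupe [ 0.4259 -0.2811  0.031 ]
press L front base corner [ 0.5063 -0.0029  0.012 ] [ 0.4065 -0.0053  0.012 ] [ 0.4109 -0.1005  0.012 ]
top base [ 0.4064 -0.0135  0.012 ] [ 0.4123 -0.1078  0.012 ]
catch top [array([ 0.4761, -0.012 ,  0.295 ]), array([ 0.4262, -0.0141,  0.295 ])]
table [array([ 0.3732, -0.8587,  0.    ]), array([0.3842, 1.101 , 0.    ]), array([ 0.3619, -0.521 ,  0.    ]), array([0.3458, 0.244 , 0.    ])]
```

```bash
python3 - <<'E'
from h import *
np.set_printoptions(precision=3,suppress=True)
for z in(-.7,-.8,-.9): print(z,[onz('side',p,z) for p in((450,128),(560,157),(639,176))], onz('side',(412,238),z))
E
python3 -m inch '{"translation":[[-39,-5,-25],[-78,-10,-50],[-117,-16,-75],[-156,-21,-100],[-156,-21,-100]],"roll":[0,0,0,0,0]}'
python3 -c "
from station import env;o=env.get_obs();print(o['joint_pos'],o['tool_pos'],o['ee_rot'])"
```

```text
-0.7 [array([ 0.649, -1.982, -0.7  ]), array([-0.118, -2.014, -0.7  ]), array([-0.588, -2.055, -0.7  ])] [ 0.422 -0.752 -0.7  ]
-0.8 [array([ 0.692, -2.152, -0.8  ]), array([-0.12 , -2.186, -0.8  ]), array([-0.616, -2.228, -0.8  ])] [ 0.451 -0.852 -0.8  ]
-0.9 [array([ 0.735, -2.322, -0.9  ]), array([-0.121, -2.357, -0.9  ]), array([-0.644, -2.402, -0.9  ])] [ 0.481 -0.952 -0.9  ]
time: 0.65
tool_pos: [0.0402, -0.6242, 0.3013]
ee_rot: [3.137, 0.004, 0.321]
ft_force: [-0.2, -1.6, 0.2]
grip_width: 1.0
[-1.57473837  0.23240348  1.52016744 -0.00230837  1.38372313 -0.32490114] [ 0.04024383 -0.62419893  0.3012778 ] [3.13729642 0.00384279 0.32137415]
```

```bash

python3 -m inch '{"translation":[[-13,39,0],[-26,79,0],[-39,118,0],[-52,158,0],[-65,198,0],[-78,238,0],[-91,277,0],[-104,317,0],[-117,356,0],[-130,396,0],[-143,435,0],[-156,475,0]],"roll":[0,0,0,0,0,0,0,0,0,0,0,0]}'
python3 -c "
from station import env;o=env.get_obs();print(o['joint_pos'],o['tool_pos'],o['ee_rot'])"
```

```text
time: 1.65
tool_pos: [0.0431, -0.9706, 0.2618]
ee_rot: [3.119, 0.006, 0.324]
ft_force: [0.7, 1.2, -0.3]
grip_width: 0.997
[-1.57168845e+00  1.20432058e+00  5.70928386e-02  1.51629220e-03
  1.85719161e+00 -3.24036685e-01] [ 0.04314456 -0.97055723  0.26177687] [3.11934089 0.00594951 0.32352343]
```

```bash

python3 -m inch '{"translation":[[12,-37,0],[24,-74,0],[32,-95,0]],"roll":[0,0,0]}'
python3 -c "
from station import env;o=env.get_obs();print(o['joint_pos'],o['tool_pos'],o['ee_rot'])"
```

```text
time: 1.9
tool_pos: [0.0428, -0.9163, 0.2723]
ee_rot: [3.103, 0.012, 0.323]
ft_force: [-0.2, -1.6, 1.9]
grip_width: 1.003
[-1.57209657e+00  8.89703215e-01  6.02092594e-01  1.42951416e-03
  1.60928512e+00 -3.24614810e-01] [ 0.04280985 -0.91631754  0.27231476] [3.10274029 0.01156707 0.32317378]
```

```bash

python3 -m inch '{"translation":[[0,0,0],[0,0,0]],"roll":[0,0]}'
python3 -c "
from station import env;o=env.get_obs();print(o['joint_pos'],o['tool_pos'],o['ee_rot'])"
```

```text
time: 2.07
tool_pos: [0.0434, -0.9127, 0.2743]
ee_rot: [3.108, 0.01, 0.324]
ft_force: [0.4, 0.2, 0.4]
grip_width: 0.995
[-1.57148303e+00  8.84435590e-01  6.07158750e-01  1.55290431e-03
  1.61513742e+00 -3.24632716e-01] [ 0.04341763 -0.91270545  0.2743139 ] [3.10805765 0.00964999 0.32388007]
```

```bash
cat > fit.py <<'E'
from h import *
D=[([-1.3167,0.309,1.6352,0,1.1997,-.0697],[.1986,-.5916,.1964]),
([-1.57473837,0.23240348,1.52016744,-.0023,1.38372313,-.32490114],[0.04024383,-0.62419893,0.3012778]),
([-1.57168845,1.20432058,.0570928386,.0015,1.85719161,-.324],[0.04314456,-0.97055723,0.26177687]),
([-1.57209657,.889703215,.602092594,.0014,1.60928512,-.3246],[0.04280985,-0.91631754,0.27231476]),
([-1.57148303,.884435590,.607158750,.0015,1.61513742,-.3246],[0.04341763,-0.91270545,0.2743139])]
def res(p):
    a,b,H,d=p; c=.25; out=[]
    for q,x in D:
        s=q[1]+q[2]; t=s+q[4]
        r=a*np.sin(q[1])+b*np.sin(s)+c*np.sin(t); z=H+c+a*np.cos(q[1])+b*np.cos(s)+c*np.cos(t)
        cs,sn=np.cos(q[0]),np.sin(q[0])
        out+=[cs*r-sn*d-x[0],sn*r+cs*d-x[1],z-x[2]]
    return out
s=least_squares(res,[.45,.45,.1,.04]);print(s.x,np.round(np.array(s.fun).reshape(-1,3)*1e3,1))
E
python3 fit.py
```

```text
[ 0.49499418  0.52082925 -0.08141088  0.04365446] [[  3.2 -11.9   3.7]
 [  0.9  -3.5   4.8]
 [ -0.4   6.5  -7.2]
 [ -0.3   2.4  -0.7]
 [ -0.4   1.9  -0.7]]
```

```bash
cat >> fit.py <<'E'
print()
def mk(free):
    def res(p):
        P=dict(a=.45,b=.45,H=.1,d=.04,e=0,r0=0,c=.25);P.update(zip(free,p)); out=[]
        for q,x in D:
            s=q[1]+q[2]; t=s+q[4]
            r=P['r0']+P['a']*np.sin(q[1])+P['b']*np.sin(s)+P['e']*np.cos(s)+P['c']*np.sin(t); z=P['H']+P['c']+P['a']*np.cos(q[1])+P['b']*np.cos(s)-P['e']*np.sin(s)+P['c']*np.cos(t)
            cs,sn=np.cos(q[0]),np.sin(q[0])
            out+=[cs*r-sn*P['d']-x[0],sn*r+cs*P['d']-x[1],z-x[2]]
        return out
    s=least_squares(res,[dict(a=.45,b=.45,H=.1,d=.04,e=0,r0=0,c=.25)[k] for k in free]);print(dict(zip(free,s.x.round(4))),np.round(np.array(s.fun).reshape(-1,3)*1e3,1).tolist(),np.sqrt(np.mean(s.fun**2))*1e3)
for f in (['a','b','H','d','c'],['a','b','H','d','e'],['a','b','H','d','r0'],['a','b','H','d','e','c'],['a','b','H','d','r0','c'],['a','b','H','d','r0','e','c']): mk(f)
E
python3 fit.py
```

```text
[ 0.49499418  0.52082925 -0.08141088  0.04365446] [[  3.2 -11.9   3.7]
 [  0.9  -3.5   4.8]
 [ -0.4   6.5  -7.2]
 [ -0.3   2.4  -0.7]
 [ -0.4   1.9  -0.7]]

{'a': np.float64(0.4839), 'b': np.float64(0.518), 'H': np.float64(-0.0737), 'd': np.float64(0.0437), 'c': np.float64(0.6879)} [[1.5, -5.1, 1.9], [0.9, -0.5, 2.2], [-0.3, 9.5, -4.2], [-0.4, -3.9, 0.1], [-0.4, -2.0, 0.0]] 3.3353457631597236
{'a': np.float64(0.4832), 'b': np.float64(0.5278), 'H': np.float64(-0.0337), 'd': np.float64(0.0437), 'e': np.float64(0.0404)} [[0.3, -0.5, 0.1], [0.9, -0.4, 0.1], [-0.4, -1.4, -0.0], [-0.3, 1.4, -0.1], [-0.4, 0.8, -0.1]] 0.652730950309397
{'a': np.float64(0.5122), 'b': np.float64(0.5546), 'H': np.float64(-0.0931), 'd': np.float64(0.0437), 'r0': np.float64(-0.0442)} [[1.3, -4.6, -3.8], [1.0, 3.5, 3.8], [-0.4, 2.6, -2.4], [-0.3, -0.4, 1.1], [-0.4, -0.9, 1.3]] 2.3389672388927707
{'a': np.float64(0.4818), 'b': np.float64(0.5265), 'H': np.float64(-0.0363), 'd': np.float64(0.0437), 'e': np.float64(0.0367), 'c': np.float64(0.3515)} [[0.1, 0.0, 0.0], [1.0, 0.0, -0.0], [-0.4, -0.0, 0.0], [-0.3, -0.0, -0.0], [-0.4, 0.0, -0.0]] 0.29711436326669366
{'a': np.float64(0.5073), 'b': np.float64(0.5495), 'H': np.float64(-0.0897), 'd': np.float64(0.0437), 'r0': np.float64(-0.0384), 'c': np.float64(0.3546)} [[1.2, -3.9, -3.3], [1.0, 3.3, 3.4], [-0.4, 3.8, -2.3], [-0.3, -1.6, 1.1], [-0.4, -1.4, 1.2]] 2.2782317087832906
{'a': np.float64(0.4818), 'b': np.float64(0.5266), 'H': np.float64(-0.0364), 'd': np.float64(0.0437), 'r0': np.float64(-0.0001), 'e': np.float64(0.0366), 'c': np.float64(0.3512)} [[0.1, 0.0, 0.0], [1.0, 0.0, -0.0], [-0.4, -0.0, 0.0], [-0.3, -0.0, -0.0], [-0.4, -0.0, -0.0]] 0.2970859007663619
```

```bash
cat > kin.py <<'E'
from h import *
a,b,H,d,e,c=.4818,.5266,.3152,.0437,.0367,.3515
LO=np.array([-3.06,-.79,.05,-1.19,.05,-2.94]);HI=np.array([3.06,1.96,2.63,4.34,2.64,2.94])
S4=1
def rz(t):c_,s_=np.cos(t),np.sin(t);return np.array([[c_,-s_,0],[s_,c_,0],[0,0,1.]])
def ry(t):c_,s_=np.cos(t),np.sin(t);return np.array([[c_,0,s_],[0,1,0],[-s_,0,c_]])
def fk(q):
    A=rz(q[0]);B=A@ry(q[1]);C=A@ry(q[1]+q[2]);W=C@rz(S4*q[3])@ry(q[4])
    p=np.array([0,0,H])+A@[0,d,0]+B@[0,0,a]+C@[e,0,b]+W@[0,0,c]
    return p,W@rz(q[5]+np.pi/2)
def ik(p,R,q0,w=.3,lim=1):
    f=lambda q:np.r_[fk(q)[0]-p,w*Rot.from_matrix(R.T@fk(q)[1]).as_rotvec()]
    L,U=(LO+1e-3,HI-1e-3)
    s=least_squares(f,np.clip(q0,L+1e-6,U-1e-6),bounds=(L,U),xtol=1e-10,ftol=1e-12)
    return s.x,np.linalg.norm(s.fun[:3]),np.linalg.norm(s.fun[3:])/w
def toolR(th,tilt,sgn=1,roll=0):
    """tool z = press-x azimuth th, tilt from vertical; tool y = sgn*press y"""
    z=np.array([np.cos(th)*np.sin(tilt),np.sin(th)*np.sin(tilt),-np.cos(tilt)])
    y=sgn*np.array([-np.sin(th),np.cos(th),0]);return np.c_[np.cross(y,z),y,z]
E
python3 - <<'E'
from kin import *
np.set_printoptions(precision=3,suppress=True)
pot=np.array([.457,-.045,.036]);rng=np.random.default_rng(0)
th=-1.53
for tilt in(.7,.8,.9):
  for sg in(1,-1):
    R=toolR(th,tilt,sg); sols=[]
    for k in range(40):
        q,ep,er=ik(pot+R[:,2]*.019,R,rng.uniform(LO,HI))
        if ep<1e-3 and er<1e-3 and not any(np.linalg.norm(q-s)<.1 for s in sols): sols.append(q)
    print(tilt,sg);[print('  ',s) for s in sols]
E
```

```text
0.7 1
   [ 0.269  0.458  2.09  -0.852  0.986  0.859]
0.7 -1
   [ 0.269  0.458  2.09  -0.852  0.986 -2.283]
0.8 1
   [ 0.318  0.517  2.068 -0.911  1.061  0.949]
0.8 -1
   [ 0.318  0.517  2.068 -0.911  1.061 -2.192]
0.9 1
   [ 0.361  0.58   2.042 -0.958  1.14   1.026]
0.9 -1
   [ 0.361  0.58   2.042 -0.958  1.14  -2.116]
```

```bash
cat > path.py <<'E'
from kin import *
np.set_printoptions(precision=3,suppress=True)
def pose():
    o=env.get_obs();return o['joint_pos'],o['tool_pos'],Rot.from_euler('xyz',o['ee_rot']).as_matrix(),o
def totool(dp,R): return np.round(R.T@np.array(dp)*1000)
E
python3 - <<'E'
from path import *
q,p,R,o=pose()
print(fk(q)[0]-p)
B=np.array([.456,.085,.40])
for k in range(0,27):
    s=k/26; P=p+(B-p)*s; P[2]=p[2]+(.42-p[2])*min(1,s*3) 
    Rr=R@rz(-1.287*s)
    q2,ep,er=ik(P,Rr,q); 
    if k%3==0 or ep>1e-3: print(k,P,totool(P-p,R),q2,round(ep,4),round(er,4))
    q=q2
E
```

```text
[ 0. -0.  0.]
0 [ 0.043 -0.913  0.274] [0. 0. 0.] [-1.572  0.884  0.608  0.002  1.615 -0.325] 0.0 0.0
3 [ 0.091 -0.798  0.325] [ 81. -92. -54.] [-1.511  0.578  1.004 -0.001  1.524 -0.413] 0.0 0.0
6 [ 0.139 -0.682  0.375] [ 163. -184. -109.] [-1.432  0.332  1.254 -0.003  1.522 -0.482] 0.0 0.0
9 [ 0.186 -0.567  0.42 ] [ 244. -277. -157.] [-1.323  0.117  1.427 -0.007  1.564 -0.522] 0.0 0.0
12 [ 0.234 -0.452  0.42 ] [ 326. -371. -161.] [-1.171 -0.065  1.613 -0.012  1.561 -0.518] 0.0 0.0
15 [ 0.281 -0.337  0.42 ] [ 407. -465. -165.] [-0.96  -0.21   1.74  -0.019  1.582 -0.456] 0.0 0.0
18 [ 0.329 -0.222  0.42 ] [ 489. -559. -169.] [-0.681 -0.296  1.806 -0.026  1.608 -0.326] 0.0 0.0
21 [ 0.377 -0.107  0.42 ] [ 571. -652. -173.] [-0.359 -0.3    1.809 -0.032  1.619 -0.154] 0.0 0.0
24 [0.424 0.008 0.42 ] [ 653. -746. -177.] [-0.055 -0.221  1.749 -0.035  1.61   0.002] 0.0 0.0
```

```bash

python3 -m inch '{"translation":[[25,-28,-16],[50,-57,-32],[75,-85,-48],[100,-114,-64],[125,-142,-80],[150,-171,-96],[175,-199,-112],[200,-228,-128],[225,-256,-144],[252,-287,-156],[279,-318,-160],[306,-349,-160]],"roll":[-0.05,-0.1,-0.15,-0.2,-0.25,-0.3,-0.35,-0.4,-0.45,-0.5,-0.55,-0.6]}' 50 30
python3 - <<'E'
from path import *
q,p,R,o=pose(); print(q,p,o['ee_rot'])
T=np.array([.456,.08,.40]); print(totool(T-p,R), 'roll', -(1.61-o['ee_rot'][2]))
E
```

```text
time: 3.07
tool_pos: [0.2241, -0.4842, 0.4262]
ee_rot: [3.106, 0.035, 0.925]
ft_force: [0.6, -0.4, -0.3]
grip_width: 0.496
[-1.212 -0.026  1.564 -0.01   1.554 -0.567] [ 0.224 -0.484  0.426] [3.106 0.035 0.925]
[ 591. -155.   -0.] roll -0.6850467659145818
```

```bash

python3 -m inch '{"translation":[[39,-10,-4],[78,-20,-8],[117,-31,-12],[157,-41,-14],[196,-51,-14],[236,-62,-14],[276,-72,-14],[315,-83,-14],[355,-93,-14],[394,-103,-14],[433,-114,-14],[473,-124,-14]],"roll":[-0.06,-0.12,-0.18,-0.24,-0.3,-0.36,-0.42,-0.48,-0.54,-0.6,-0.66,-0.685]}'
python3 - <<'E'
from path import *
q,p,R,o=pose(); print(q,p,o['ee_rot'])
T=np.array([.456,.075,.36]); print(totool(T-p,R), 'roll', -(1.61-o['ee_rot'][2]))
E
```

```text
time: 4.07
tool_pos: [0.4126, -0.0274, 0.4235]
ee_rot: [3.127, 0.036, 1.611]
ft_force: [1.3, -0.8, -0.1]
grip_width: 0.498
[-0.144 -0.258  1.771 -0.033  1.607 -0.185] [ 0.413 -0.027  0.424] [3.127 0.036 1.611]
[103.  47.  61.] roll 0.0006855481046486034
```

```bash

python3 -m inch '{"translation":[[36,16,0],[70,32,20],[100,45,50],[100,45,80],[100,45,80]],"roll":[0,0,0,0,0]}'
python3 - <<'E'
from path import *
q,p,R,o=pose(); print(q,p,o['ee_rot'])
im=vision.camera('wrist');cv2.imwrite('pics/w1.png',im[:,:,::-1])
q,p,R,o=pose(); print(q,p,o['ee_rot'])
E
```

```text
time: 4.48
tool_pos: [0.4503, 0.0719, 0.3318]
ee_rot: [-3.14, 0.033, 1.612]
ft_force: [-1.9, -0.7, -1.2]
grip_width: 0.496
[ 0.089 -0.126  1.837 -0.034  1.433  0.052] [0.45  0.072 0.332] [-3.14   0.033  1.612]
[ 0.087 -0.128  1.834 -0.034  1.436  0.051] [0.451 0.071 0.335] [3.14  0.034 1.611]
```

View pics/w1.png

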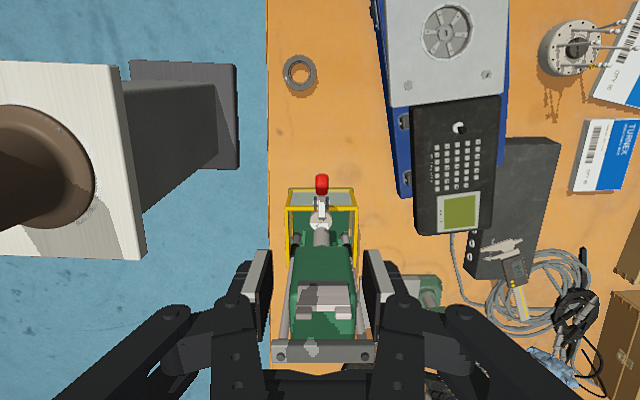

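```bash
python3 - <<'E'
import cv2
im=cv2.imread("pics/w1.png");cv2.imwrite("pics/w1a.png",cv2.resize(im[165:375,250:390],None,fx=2.8*1.2,fy=2.8,interpolation=cv2.INTER_CUBIC)); 
cv2.imwrite("pics/w1a.png",cv2.resize(im[165:315,250:390],None,fx=4,fy=4,interpolation=cv2.INTER_CUBIC))
E
```

```text
(no output)
```

View pics/w1a.png

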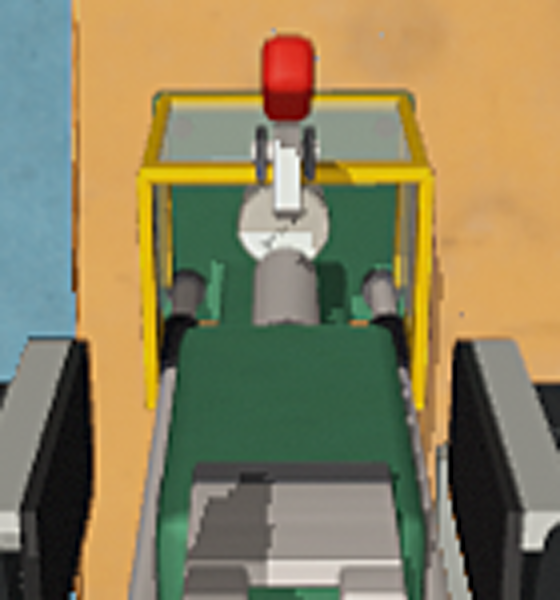

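```bash
python3 - <<'E'
from path import *
import pickle
E=ext('wrist'); pickle.dump(E,open('E1.pkl','wb'))
w=lambda u,v:(250+u/4-.4,165+v/4-.4)
L=onz('wrist',w(433,174),.094,E);Rr=onz('wrist',w(140,172),.094,E);print('rim',L,Rr,np.linalg.norm(L-Rr),(L+Rr)/2,'th from rim',np.arctan2((L-Rr)[1],(L-Rr)[0])-np.pi/2)
print('lower',onz('wrist',w(410,97),.014,E),onz('wrist',w(158,97),.014,E))
print('notch mid z.295',onz('wrist',w(294,570),.295,E), 'catch front edge ends',onz('wrist',w(190,560),.285,E),onz('wrist',w(400,560),.285,E))
ta=lambda u,v:(320+u/5-.4,140+v/5-.4); sa=lambda u,v:(300+u/5-.4,115+v/5-.4)
print('grip',tri([('wrist',w(288,78),E),('side',sa(170,382),None)]),tri([('wrist',w(288,78),E),('top',ta(118,272),None)]),tri([('wrist',w(288,78),E),('side',sa(170,382),None),('top',ta(118,272),None)]))
print('pot lid edge centre z.05',onz('wrist',w(284,215),.05,E))
E
```

```text
rim [ 0.51  -0.008  0.094] [ 0.411 -0.012  0.094] 0.09832398007104222 [ 0.46  -0.01   0.094] th from rim -1.5393304917332202
lower [ 0.51  -0.009  0.014] [ 0.411 -0.012  0.014]
notch mid z.295 [ 0.459 -0.011  0.295] catch front edge ends [ 0.439 -0.018  0.285] [ 0.481 -0.016  0.285]
grip [0.458 0.047 0.164] [0.457 0.047 0.162] [0.457 0.048 0.164]
pot lid edge centre z.05 [ 0.462 -0.045  0.05 ]
```

```bash

python3 - <<'E'
from path import *
q,p,R,o=pose(); print(p,totool(np.array([.458,.048,.20])-p,R),totool(np.array([.458,.048,.144])-p,R))
E
```

```text
[0.451 0.071 0.335] [-19.   6. 135.] [-17.   6. 191.]
```

```bash

python3 -m inch '{"translation":[[-6,3,35],[-12,5,70],[-18,6,105],[-19,6,140],[-18,6,170],[-17,6,191],[-17,6,191]],"roll":[0,0,0,0,0,0,0]}'
python3 - <<'E'
from path import *
q,p,R,o=pose(); print(p,o['ee_rot'],totool(np.array([.458,.048,.144])-p,R))
im=vision.camera('wrist');cv2.imwrite('pics/w2.png',im[:,:,::-1])
E
```

```text
time: 5.12
tool_pos: [0.4578, 0.0458, 0.1431]
ee_rot: [3.141, 0.034, 1.607]
ft_force: [-1.2, 0.6, -0.7]
grip_width: 0.496
[0.458 0.046 0.143] [3.141 0.034 1.607] [ 2.  0. -1.]
```

View pics/w2.png

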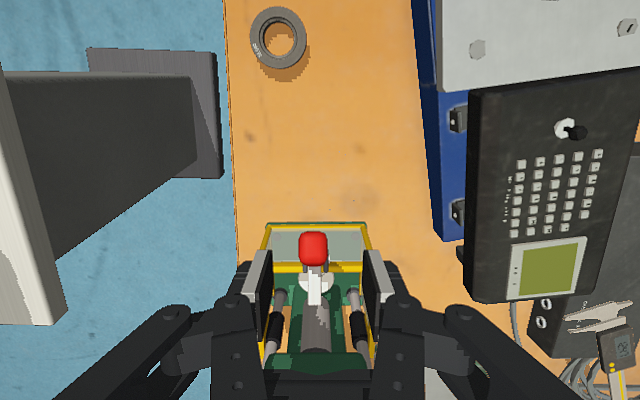

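```bash

python3 - <<'E'
from path import *
m=vision.camera_model('wrist');T=np.linalg.inv(m['tool_from_camera'])
for z in(0,-.019,-.03):
  for x in(-.011,0,.011):
    P=T@[x,0,z,1]; print(z,x,cv2.projectPoints(P[None,:3],np.zeros(3),np.zeros(3),K(m),m['D'])[0].ravel())
E=ext('wrist');r=onz('wrist',(313,249),.164,E);print(r)
E
```

```text
0 -0.011 [316.583 252.224]
0 0 [316.564 235.228]
0 0.011 [316.545 217.601]
-0.019 -0.011 [316.518 269.001]
-0.019 0 [316.496 250.594]
-0.019 0.011 [316.473 231.431]
-0.03 -0.011 [316.474 280.356]
-0.03 0 [316.45  261.027]
-0.03 0.011 [316.424 240.852]
[0.457 0.047 0.164]
```

```bash

python3 -m inch '{"translation":[[0,0,0],[0,0,0],[0,0,0],[0,0,0],[0,0,0],[0,0,0]],"roll":[0,0,0,0,0,0]}' 0 40
python3 - <<'E'
from path import *
q,p,R,o=pose(); print(p,o['ee_rot'],o['ft_force'],o['grip_width'])
im=vision.camera('wrist');cv2.imwrite('pics/w3.png',im[130:,150:500,::-1])
E
```

```text
time: 5.67
tool_pos: [0.4559, 0.0482, 0.1455]
ee_rot: [-3.141, 0.031, 1.608]
ft_force: [-5.8, 2.2, 6.2]
grip_width: 0.115
[0.456 0.048 0.146] [-3.141  0.031  1.608] [-5.819  2.156  6.192] 0.11527737427410734
```

View pics/w3.png

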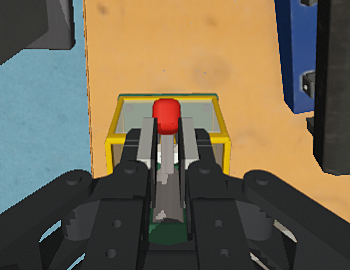

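```bash
python3 - <<'E'
import cv2
im=cv2.imread("pics/w3.png");cv2.imwrite("pics/w3a.png",cv2.resize(im[80:240,95:245],None,fx=4.5,fy=3.7,interpolation=cv2.INTER_CUBIC))
E
```

```text
(no output)
```

View pics/w3a.png

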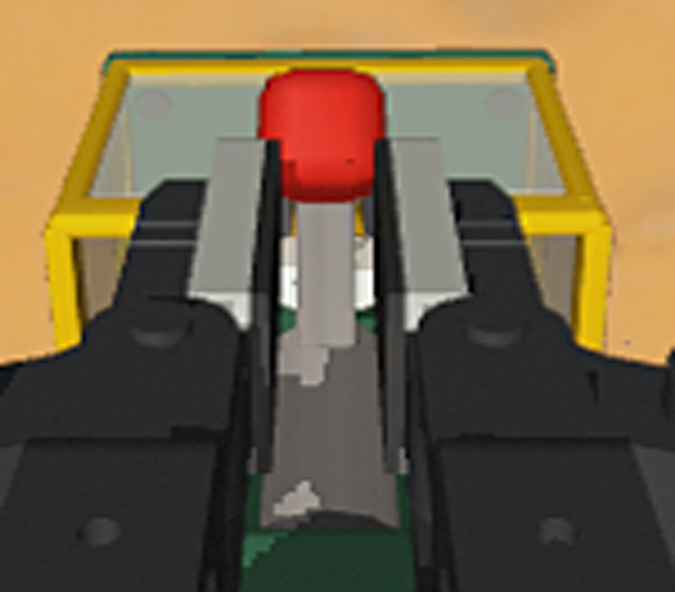

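```bash
python3 - <<'E'
from path import *
q,p,R,o=pose(); print(p,q,totool([0,0,.04],R),totool([0,0,.162],R),o['ft_force'])
E
```

```text
[0.456 0.048 0.146] [ 0.034  0.048  2.057 -0.036  1.038  0.015] [ -1.  -0. -40.] [  -5.   -0. -162.] [-6.388  2.851  5.643]
```

```bash

python3 -m inch '{"translation":[[0,0,-12],[-1,0,-25],[-1,0,-40],[-1,0,-40]],"roll":[0,0,0,0]}' 
python3 - <<'E'
from path import *
q,p,R,o=pose(); print(p,o['ft_force'],o['grip_width'])
im=vision.camera('wrist');cv2.imwrite('pics/w4.png',im[:,:,::-1])
im=vision.camera('side');cv2.imwrite('pics/s4.png',cv2.resize(im[115:235,300:440,::-1],None,fx=5,fy=5,interpolation=cv2.INTER_CUBIC))
E
```

```text
time: 6.05
tool_pos: [0.4559, 0.0466, 0.1863]
ee_rot: [-3.141, 0.035, 1.609]
ft_force: [-4.0, -0.8, -3.4]
grip_width: 0.11
[0.456 0.047 0.186] [-3.976 -0.799 -3.434] 0.10978811227035025
```

View pics/w4.png

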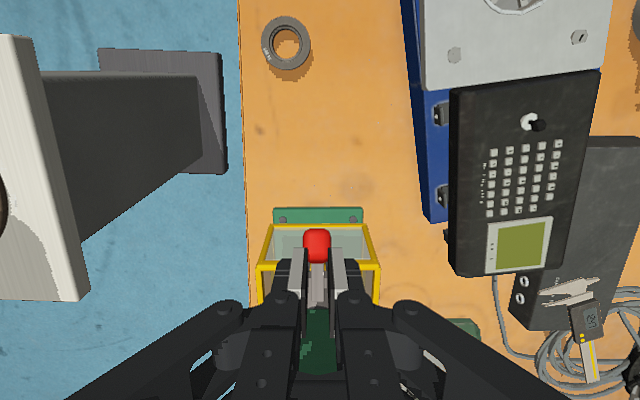

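View pics/s4.png

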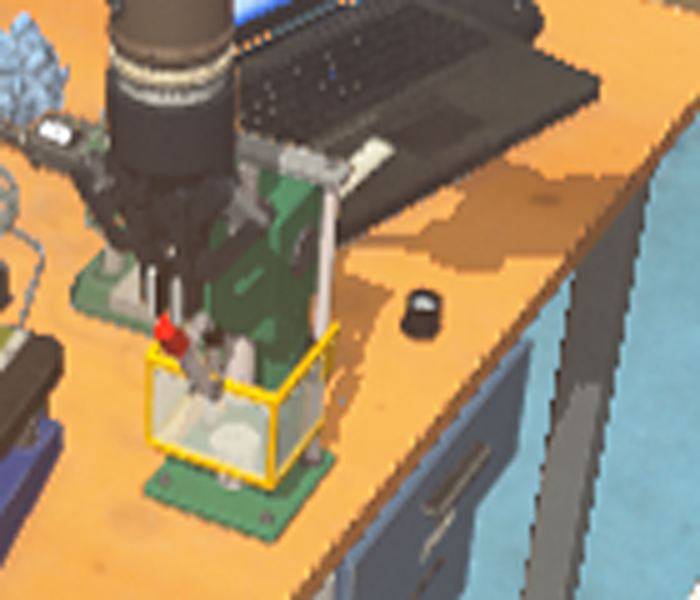

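```bash

python3 -m inch '{"translation":[[0,0,-20],[-1,0,-40],[-2,0,-60],[-2,0,-80],[-3,0,-100],[-4,0,-114],[-4,0,-121],[-4,0,-121]],"roll":[0,0,0,0,0,0,0,0]}' 
python3 - <<'E'
from path import *
q,p,R,o=pose(); print(p,o['ft_force'],o['grip_width'])
im=vision.camera('wrist');cv2.imwrite('pics/w5.png',im[:,:,::-1])
im=vision.camera('side');cv2.imwrite('pics/s5.png',cv2.resize(im[85:235,300:440,::-1],None,fx=4,fy=4,interpolation=cv2.INTER_CUBIC))
print(totool([0,-.01,0],R),totool([0,0,.01],R),o['ee_rot'])
E
```

```text
time: 6.82
tool_pos: [0.4559, 0.0468, 0.3062]
ee_rot: [3.141, 0.035, 1.609]
ft_force: [-4.1, -2.5, -3.5]
grip_width: 0.114
[0.456 0.047 0.306] [-4.057 -2.545 -3.514] 0.11363134052430807
[-10.  -0.   0.] [ -0.   0. -10.] [3.141 0.035 1.609]
```

View pics/w5.png

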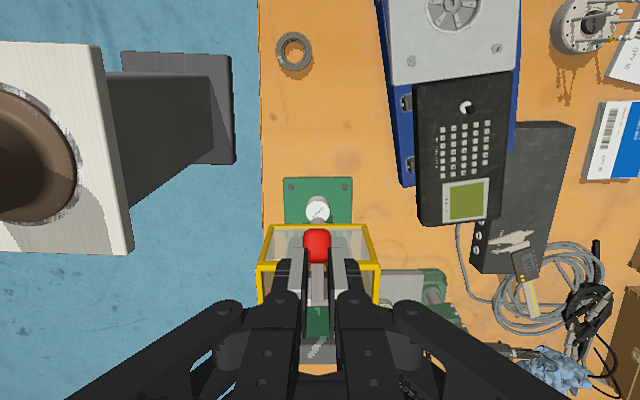

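View pics/s5.png

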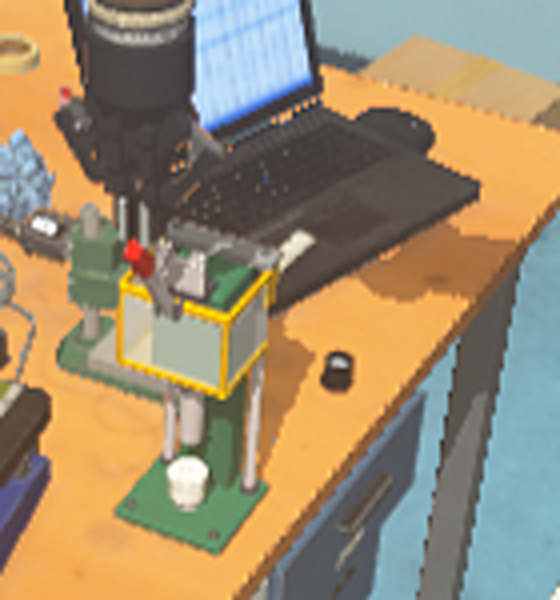

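```bash

python3 -m inch '{"translation":[[-4,0,-4],[-8,0,-7],[-12,0,-9],[-17,0,-10],[-21,0,-12],[-25,0,-13],[-29,0,-14],[-33,0,-14],[-37,0,-15],[-41,0,-15],[-44,0,-15],[-46,0,-15]],"roll":[0,0,0,0,0,0,0,0,0,0,0,0]}' 
python3 - <<'E'
from path import *
q,p,R,o=pose(); print(p,o['ft_force'],o['ft_torque'],o['grip_width'])
im=vision.camera('wrist');cv2.imwrite('pics/w6.png',im[:,:,::-1])
im=vision.camera('side');cv2.imwrite('pics/s6.png',cv2.resize(im[85:235,300:440,::-1],None,fx=4,fy=4,interpolation=cv2.INTER_CUBIC))
E
```

```text
time: 7.92
tool_pos: [0.4579, 0.0017, 0.3203]
ee_rot: [-3.142, 0.033, 1.609]
ft_force: [-5.1, 0.7, -2.3]
grip_width: 0.111
[0.458 0.002 0.32 ] [-5.138  0.661 -2.34 ] [0.156 0.864 0.048] 0.11077669509072194
```

View pics/w6.png

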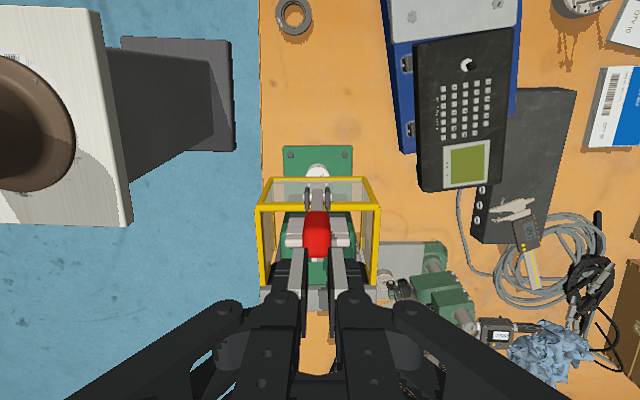

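View pics/s6.png

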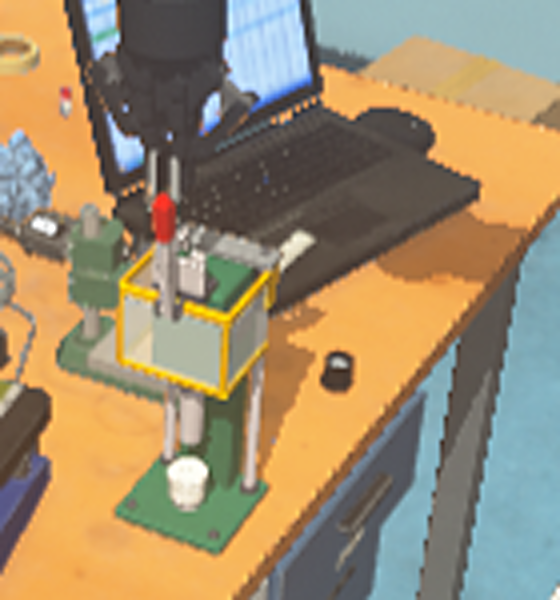

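```bash

python3 -m inch '{"translation":[[-1,0,3],[-1,0,6],[-1,0,9],[-1,0,12],[-1,0,15],[-1,0,17],[-1,0,17]],"roll":[0,0,0,0,0,0,0]}' 
python3 - <<'E'
from path import *
q,p,R,o=pose(); print(p,o['ft_force'],o['ft_torque'],o['grip_width'])
im=vision.camera('wrist');cv2.imwrite('pics/w7.png',cv2.resize(im[150:330,230:410,::-1],None,fx=3,fy=3,interpolation=cv2.INTER_CUBIC))
im=vision.camera('side');cv2.imwrite('pics/s7.png',cv2.resize(im[115:225,310:390,::-1],None,fx=5,fy=5,interpolation=cv2.INTER_CUBIC))
E
```

```text
time: 8.6
tool_pos: [0.4585, -0.0017, 0.3061]
ee_rot: [3.14, 0.039, 1.609]
ft_force: [-7.7, -4.8, 6.6]
grip_width: 0.109
[ 0.458 -0.002  0.306] [-7.747 -4.819  6.631] [-0.653  1.436 -0.005] 0.108852529843415
```

View pics/w7.png

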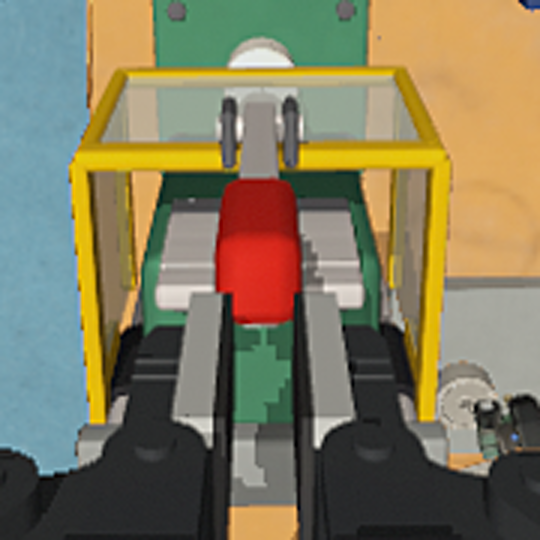

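View pics/s7.png

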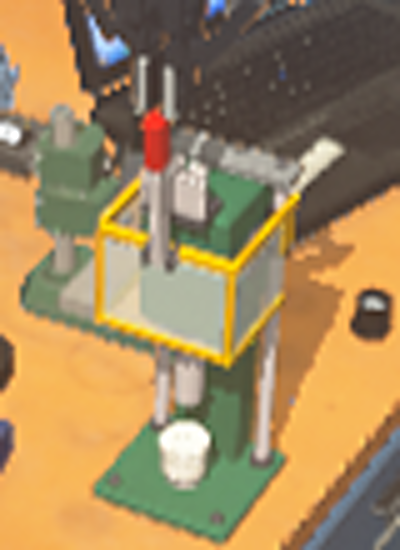

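```bash

python3 -m inch '{"translation":[[0,0,0],[0,0,0],[0,0,0],[0,0,0]],"roll":[0,0,0,0]}' 45
python3 - <<'E'
from path import *
q,p,R,o=pose(); print(p,o['ft_force'],o['ft_torque'],o['grip_width'])
im=vision.camera('wrist');cv2.imwrite('pics/w8.png',cv2.resize(im[150:330,230:410,::-1],None,fx=3,fy=3,interpolation=cv2.INTER_CUBIC))
im=vision.camera('side');cv2.imwrite('pics/s8.png',cv2.resize(im[115:225,310:390,::-1],None,fx=5,fy=5,interpolation=cv2.INTER_CUBIC))
E
```

```text
time: 9.03
tool_pos: [0.4597, 0.0005, 0.3042]
ee_rot: [3.137, 0.034, 1.609]
ft_force: [-0.4, 1.4, -0.7]
grip_width: 0.45
[0.46  0.    0.304] [-0.381  1.427 -0.672] [ 0.042  0.054 -0.057] 0.4502647508690089
```

View pics/w8.png

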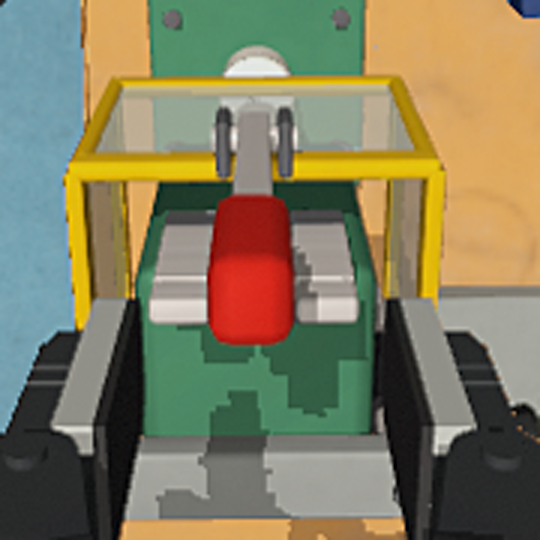

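View pics/s8.png

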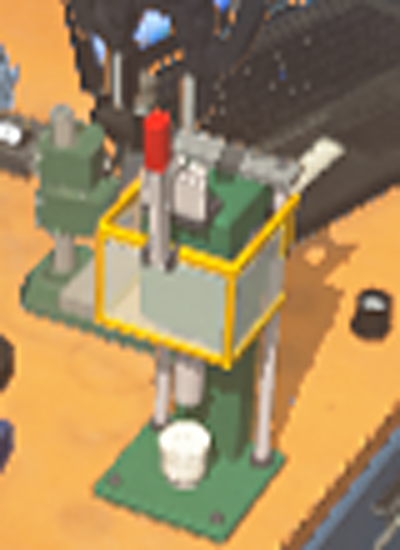

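```bash

python3 - <<'E'
from path import *
E=ext('wrist')
w=lambda u,v:(230+u/3-.33,150+v/3-.33)
for z in(.23,.235,.239,.245): 
    A=onz('wrist',w(442,168),z,E);B=onz('wrist',w(68,168),z,E); print(z,A,B,np.linalg.norm(A-B))
# side: lower front corner (near robot) and top grip
for z in (.150,.155,.159,.165): print(z,onz('side',(310+230/5,115+363/5),z),onz('side',(310+97/5,115+320/5),z))
q,p,R,o=pose(); print(totool([0,0,.12],R),q)
E
```

```text
0.23 [ 0.508 -0.009  0.23 ] [ 0.408 -0.012  0.23 ] 0.09958648560723389
0.235 [ 0.507 -0.007  0.235] [ 0.409 -0.01   0.235] 0.09756931809388833
0.239 [ 0.506 -0.005  0.239] [ 0.41  -0.009  0.239] 0.0959555840832118
0.245 [ 0.505 -0.003  0.245] [ 0.411 -0.006  0.245] 0.09353498306719707
0.15 [ 0.415 -0.021  0.15 ] [ 0.511 -0.014  0.15 ]
0.155 [ 0.412 -0.015  0.155] [ 0.508 -0.008  0.155]
0.159 [ 0.41  -0.011  0.159] [ 0.505 -0.004  0.159]
0.165 [ 0.406 -0.004  0.165] [0.501 0.003 0.165]
[  -4.    0. -120.] [-0.068 -0.111  1.879 -0.034  1.368 -0.1  ]
```

```bash

cat > simt.py <<'E'
from path import *
def tilt(R): return np.arccos(-R[2,2]), np.arctan2(R[1,2],R[0,2])
if __name__=='__main__':
  for P in ([.42,.12,.42],[.36,.15,.35],[.5,.1,.45],[.35,.15,.5]):
    P=np.array(P)
    for w in(.1,.3,1.):
        q,ep,er=ik(P,toolR(-1.54,0.03,1)@rz(0),[0,0,1.8,0,1.4,-.1]); 
        q[5]=-2.93; 
        p0,R0=fk(q);out=[]
        for call in range(3):
            pc,Rc=fk(q)
            for k in range(1,13):
                q,ep,er=ik(pc,Rc@rz(-.125*k),q,w=w)
                if k in(6,12):
                    pp,RR=fk(q); t,az=tilt(RR); out.append(f'{t:.2f}/{az:.2f}/{np.linalg.norm(pp-P)*1e3:.0f}')
        print(P,w,out,q)
E
python3 simt.py
```

```text
[0.42 0.12 0.42] 0.1 ['0.39/-0.96/10', '0.82/-0.56/19', '1.17/-0.57/28', '1.26/-0.71/46', '1.43/-0.89/64', '1.64/-1.01/85'] [ 1.082  0.372  2.092 -1.189  1.945 -2.939]
[0.42 0.12 0.42] 0.3 ['0.32/-0.92/73', '0.66/-0.46/140', '0.94/-0.40/200', '1.18/-0.21/259', '1.40/-0.12/314', '1.57/0.09/340'] [ 2.089  1.002  2.629 -1.189  1.371 -2.939]
[0.42 0.12 0.42] 1.0 ['0.10/-0.91/246', '0.13/-0.29/436', '0.15/-0.12/525', '0.16/-0.05/558', '0.36/-1.00/542', '0.54/-1.24/590'] [ 3.059 -0.789  1.135  1.369  2.639 -2.939]
[0.36 0.15 0.35] 0.1 ['0.39/-0.87/9', '0.78/-0.47/18', '1.13/-0.45/27', '1.32/-0.54/45', '1.58/-0.67/64', '1.89/-0.68/87'] [ 1.342  0.642  2.288 -1.189  1.975 -2.939]
[0.36 0.15 0.35] 0.3 ['0.32/-0.83/66', '0.62/-0.35/131', '0.89/-0.28/188', '1.12/-0.02/234', '1.32/0.08/281', '1.46/0.30/305'] [ 2.412  1.17   2.629 -1.189  1.162 -2.939]
[0.36 0.15 0.35] 1.0 ['0.10/-0.83/222', '0.13/-0.25/393', '0.15/-0.04/486', '0.16/-0.10/526', '0.37/-0.96/562', '0.54/-1.23/638'] [ 3.059 -0.789  1.147  1.362  2.639 -2.939]
[0.5  0.1  0.45] 0.1 ['0.39/-1.01/10', '0.87/-0.59/18', '1.14/-0.65/28', '
[... 252 characters left out ...]
 1.434 -2.939]
[0.5  0.1  0.45] 1.0 ['0.11/-0.96/275', '0.15/-0.28/500', '0.17/-0.14/589', '0.18/0.04/616', '0.35/-0.96/572', '0.54/-1.22/597'] [ 3.059 -0.789  1.164  1.332  2.639 -2.939]
[0.35 0.15 0.5 ] 0.1 ['0.38/-0.83/12', '0.78/-0.43/23', '1.12/-0.47/33', '1.28/-0.53/51', '1.44/-0.72/70', '1.67/-0.87/92'] [ 1.312  0.198  2.148 -1.189  2.071 -2.939]
[0.35 0.15 0.5 ] 0.3 ['0.28/-0.79/82', '0.58/-0.23/169', '0.80/-0.14/244', '0.85/0.25/305', '0.91/0.14/353', '0.97/-0.26/362'] [ 3.059 -0.789  2.237  0.312  2.639 -2.939]
[0.35 0.15 0.5 ] 1.0 ['0.08/-0.87/229', '0.11/-0.21/390', '0.12/-0.02/462', '0.14/-0.55/484', '0.36/-1.20/487', '0.53/-1.33/622'] [ 3.059 -0.503  0.735  1.478  2.639 -2.939]
```

```bash

python3 - <<'E'
from simt import *
q0=np.array([-1.57473837,0.23240348,1.52016744,-.0023,1.38372313,-.32490114])
p,R=fk(q0)
for w in(.05,.1,.2,.3,.5,1):
    q=q0.copy()
    for k in range(1,13):
        q,ep,er=ik(p+np.array([0,-.0417*k,0]),R,q,w=w)
    pp,RR=fk(q);print(w,pp,q,tilt(RR),ep)
E
```

```text
0.05 [ 0.04  -1.121  0.3  ] [-1.579  1.207  0.051  0.018  1.416 -0.329] (np.float64(0.46834464858021374), np.float64(-1.5397032939574147)) 0.003340857431366866
0.1 [ 0.04  -1.113  0.298] [-1.579  1.205  0.051  0.017  1.444 -0.329] (np.float64(0.4418477733454903), np.float64(-1.5400408529426022)) 0.012544502424249468
0.2 [ 0.039 -1.086  0.289] [-1.579  1.203  0.051  0.013  1.527 -0.329] (np.float64(0.3615710363290523), np.float64(-1.5413500706104435)) 0.040618507288406075
0.3 [ 0.038 -1.058  0.28 ] [-1.579  1.202  0.051  0.01   1.61  -0.329] (np.float64(0.2781846967015349), np.float64(-1.5434672260256141)) 0.06991795498322685
0.5 [ 0.037 -1.019  0.268] [-1.579  1.206  0.051  0.005  1.725 -0.329] (np.float64(0.16008504606253948), np.float64(-1.5501152204450295)) 0.11126108753655893
1 [ 0.035 -0.984  0.258] [-1.579  1.212  0.051  0.     1.823 -0.33 ] (np.float64(0.05555793273167975), np.float64(-1.5792394145315998)) 0.14732978105938546
```

```bash

python3 - <<'E'
from simt import *
for w in(1.,1.5):
  for el in(0,.3,.6,.9):
    q=np.array([-1.5715,.8844,.6072,0.,1.615,-.3246]); out=[]
    for call in range(8):
        p,R=fk(q)
        dirn=np.array([0,-np.cos(el),np.sin(el)])
        for k in range(1,13):
            q,ep,er=ik(p+dirn*.0417*k,R,q,w=w)
        pp,RR=fk(q);out.append(f'{tilt(RR)[0]:.3f}/{tilt(RR)[1]:.2f}/{pp[1]:.2f}/{pp[2]:.2f}')
    print(w,el,out,q)
E
```

```text
1.0 0 ['0.168/-1.55/-1.04/0.19', '0.320/-1.55/-1.11/0.13', '0.467/-1.55/-1.16/0.09', '0.603/-1.55/-1.21/0.07', '0.726/-1.56/-1.24/0.06', '0.836/-1.56/-1.27/0.07', '0.933/-1.56/-1.29/0.08', '1.018/-1.56/-1.31/0.10'] [-1.612  1.541  0.051  0.084  0.534 -0.411]
1.0 0.3 ['0.173/-1.55/-1.01/0.29', '0.329/-1.55/-1.07/0.30', '0.484/-1.55/-1.12/0.31', '0.633/-1.55/-1.17/0.33', '0.774/-1.56/-1.21/0.35', '0.905/-1.56/-1.25/0.37', '1.025/-1.56/-1.27/0.40', '1.132/-1.56/-1.29/0.42'] [-1.613  1.249  0.051  0.073  0.712 -0.388]
1.0 0.6 ['0.167/-1.55/-0.97/0.39', '0.320/-1.55/-1.00/0.46', '0.476/-1.55/-1.03/0.52', '0.632/-1.55/-1.06/0.57', '0.786/-1.55/-1.10/0.61', '0.933/-1.56/-1.13/0.65', '1.073/-1.56/-1.16/0.69', '1.203/-1.56/-1.18/0.72'] [-1.619  0.947  0.051  0.07   0.942 -0.372]
1.0 0.9 ['0.151/-1.54/-0.92/0.48', '0.292/-1.54/-0.89/0.61', '0.440/-1.55/-0.88/0.69', '0.593/-1.55/-0.89/0.76', '0.749/-1.55/-0.90/0.82', '0.905/-1.55/-0.93/0.87', '1.059/-1.55/-0.95/0.92', '1.209/-1.56/-0.98/0.96'] [-1.635  0.632  0.051  0.079  1.252 -0.359]
1.5 0 ['0.098/-1.55/-1.02/0.19', '0.171/-1.55/-1.06/0.12',
[... 283 characters left out ...]
29', '0.321/-1.55/-1.07/0.29', '0.395/-1.56/-1.10/0.29', '0.468/-1.56/-1.12/0.30', '0.540/-1.56/-1.15/0.31', '0.611/-1.56/-1.17/0.32'] [-1.614  1.213  0.051  0.032  1.267 -0.367]
1.5 0.6 ['0.096/-1.55/-0.95/0.39', '0.166/-1.55/-0.95/0.44', '0.237/-1.55/-0.95/0.49', '0.309/-1.55/-0.96/0.52', '0.382/-1.55/-0.98/0.54', '0.455/-1.56/-0.99/0.56', '0.529/-1.56/-1.01/0.58', '0.603/-1.56/-1.03/0.59'] [-1.621  0.911  0.051  0.035  1.577 -0.362]
1.5 0.9 ['0.088/-1.55/-0.90/0.48', '0.151/-1.55/-0.85/0.59', '0.214/-1.55/-0.81/0.66', '0.278/-1.55/-0.79/0.71', '0.344/-1.55/-0.79/0.74', '0.411/-1.55/-0.79/0.76', '0.480/-1.56/-0.80/0.79', '0.550/-1.56/-0.81/0.80'] [-1.638  0.609  0.051  0.045  1.933 -0.362]
```

```bash

python3 -m inch '{"translation":[[-1,0,-25],[-2,0,-60],[-3,0,-95],[-4,0,-120]],"roll":[0,0,0,0]}' 
python3 - <<'E'
from path import *
q,p,R,o=pose(); print(p,q,o['ee_rot'])
print(totool(np.array([.2,-.48,.46])-p,R),totool(np.array([.04,-.85,.46])-p,R))
im=vision.camera('side');cv2.imwrite('pics/s9.png',cv2.resize(im[85:235,300:440,::-1],None,fx=4,fy=4,interpolation=cv2.INTER_CUBIC))
qq=q
for s in np.linspace(0,1,9):
    P=p+(np.array([.04,-.85,.46])-p)*s; qq,ep,er=ik(P,R,qq);print(P,qq,round(ep,4),round(er,4))
E
```

```text
time: 9.47
tool_pos: [0.4591, 0.0005, 0.4266]
ee_rot: [3.137, 0.034, 1.609]
ft_force: [0.8, -0.5, 0.0]
grip_width: 0.452
[0.459 0.    0.427] [-0.068 -0.151  1.678 -0.033  1.607 -0.108] [3.137 0.034 1.609]
[-471. -277.  -19.] [-835. -451.   -7.]
[0.459 0.    0.427] [-0.069 -0.151  1.678 -0.033  1.607 -0.108] 0.0 0.0
[ 0.407 -0.106  0.431] [-0.334 -0.24   1.744 -0.03   1.622 -0.374] 0.0 0.0
[ 0.354 -0.212  0.435] [-0.625 -0.262  1.753 -0.024  1.627 -0.665] 0.0 0.0
[ 0.302 -0.318  0.439] [-0.899 -0.212  1.705 -0.016  1.618 -0.938] 0.0 0.0
[ 0.25  -0.425  0.443] [-1.122 -0.101  1.602 -0.009  1.608 -1.16 ] 0.0 0.0
[ 0.197 -0.531  0.447] [-1.29   0.052  1.444 -0.004  1.611 -1.329] 0.0 0.0
[ 0.145 -0.637  0.452] [-1.415  0.236  1.229  0.     1.643 -1.453] 0.0 0.0
[ 0.092 -0.744  0.456] [-1.507  0.455  0.934  0.004  1.719 -1.545] 0.0 0.0
[ 0.04 -0.85  0.46] [-1.578  0.756  0.466  0.006  1.886 -1.614] 0.0 0.0
```

View pics/s9.png

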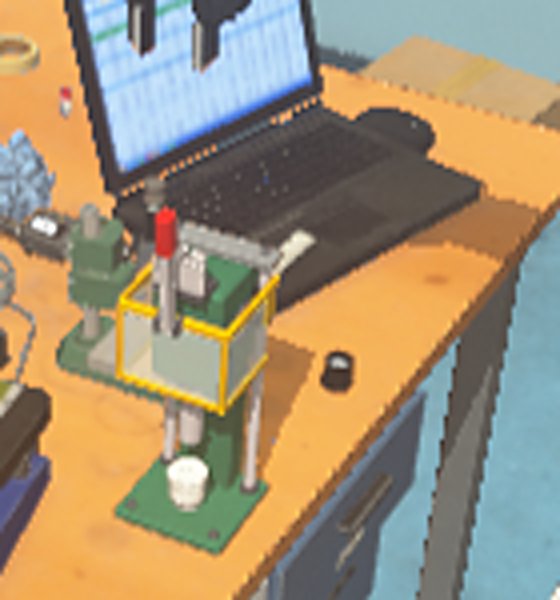

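```bash

python3 -m inch '{"translation":[[-36,-19,0],[-72,-39,0],[-109,-59,0],[-145,-78,-2],[-181,-98,-4],[-218,-118,-4],[-254,-137,-6],[-290,-157,-6],[-327,-176,-6],[-363,-196,-7],[-399,-216,-7],[-436,-235,-7]],"roll":[0,0,0,0,0,0,0,0,0,0,0,0]}' 
python3 - <<'E'
from path import *
q,p,R,o=pose(); print(p,q,o['ee_rot'])
print(totool(np.array([.04,-.85,.46])-p,R))
E
```

```text
time: 10.52
tool_pos: [0.2385, -0.4456, 0.445]
ee_rot: [3.141, 0.035, 1.608]
ft_force: [1.0, 0.3, 0.7]
grip_width: 0.45
[ 0.239 -0.446  0.445] [-1.157 -0.073  1.573 -0.012  1.609 -1.195] [3.141 0.035 1.608]
[-397. -214.   -1.]
```

```bash

python3 -m inch '{"translation":[[-36,-19,0],[-72,-39,0],[-108,-58,0],[-144,-78,0],[-180,-97,0],[-217,-117,0],[-253,-136,0],[-289,-156,0],[-325,-175,0],[-361,-195,0],[-397,-214,0]],"roll":[0,0,0,0,0,0,0,0,0,0,0]}' 
python3 - <<'E'
from path import *
q,p,R,o=pose(); print(p,q,o['ee_rot'])
d=np.array([0,-.825,.565]); print(totool(d*.5,R))
d=np.array([0,-.95,.3]); print(totool(d*.5,R))
E
```

```text
time: 11.43
tool_pos: [0.0407, -0.8483, 0.4574]
ee_rot: [3.141, 0.034, 1.608]
ft_force: [0.7, -1.8, 0.8]
grip_width: 0.45
[ 0.041 -0.848  0.457] [-1.575  0.747  0.486  0.002  1.875 -1.612] [3.141 0.034 1.608]
[-422.  -15. -268.]
[-480.  -18. -134.]
```

```bash

python3 -m inch '{"translation":[[-40,-1,-11],[-80,-3,-22],[-120,-4,-33],[-160,-6,-44],[-200,-7,-56],[-240,-9,-67],[-280,-10,-78],[-320,-12,-89],[-360,-13,-100],[-400,-15,-111],[-440,-16,-122],[-480,-18,-134]],"roll":[0,0,0,0,0,0,0,0,0,0,0,0]}' 
cat > st.py <<'E'
from simt import *
q,p,R,o=pose(); print(o['time'],p,q,o['ee_rot'],'tilt/az',tilt(R),'y-axis',R[:,1])
E
python3 st.py
```

```text
time: 12.43
tool_pos: [0.034, -0.9178, 0.4304]
ee_rot: [3.141, 0.068, 1.609]
ft_force: [0.2, 0.1, 0.0]
grip_width: 0.449
12.4333 [ 0.034 -0.918  0.43 ] [-1.582  1.027  0.051  0.004  1.996 -1.619] [3.141 0.068 1.609] tilt/az (np.float64(0.0680658412239761), np.float64(-1.531310204338882)) y-axis [0.999 0.038 0.   ]
```

```bash

python3 - <<'E'
from simt import *
q0=np.array(pose()[0])
# verify FK
print(fk(q0)[0]-pose()[1], np.abs(fk(q0)[1]-pose()[2]).max())
for w in(2.,1.):
 for r,z in((.45,.45),(.55,.35),(.65,.3),(.45,.6),(.7,.2)):
  for j1 in(-3.05,):
   P=np.array([np.cos(j1)*r-np.sin(j1)*d,np.sin(j1)*r+np.cos(j1)*d,z])
   q,ep,er=ik(P,toolR(-1.54,0.068,1),[j1,.2,1.5,0,1.5,-2.9]); 
   q,ep,er=ik(P,toolR(-1.54,0.068,1)@rz(np.pi+.0),[j1,.2,1.5,0,1.5,0])
   q[5]=2.93; out=[]
   for call in range(3):
    pc,Rc=fk(q)
    for k in range(1,13):
        q,ep,er=ik(pc,Rc@rz(.125*k),q,w=w)
        if k in(4,8,12):
            pp,RR=fk(q); t,az=tilt(RR); out.append(f'{t:.2f}/{az:.2f}/{np.linalg.norm(pp-P)*1e3:.0f}')
   print(w,r,z,out,q)
E
```

```text
[ 0. -0.  0.] 2.220446049250313e-16
2.0 0.45 0.45 ['0.12/-1.98/574', '0.09/-2.27/612', '0.08/-2.36/620', '0.08/-2.37/626', '0.08/-2.39/635', '0.07/-2.57/668', '0.07/3.07/634', '0.08/2.98/633', '0.08/2.57/625'] [-3.059  0.469  2.629  4.339  0.051  2.939]
2.0 0.55 0.35 ['0.13/-2.01/512', '0.09/-2.31/561', '0.09/-2.42/571', '0.09/-2.43/577', '0.09/-2.45/588', '0.08/-2.67/621', '0.08/3.08/587', '0.09/3.00/588', '0.09/2.64/576'] [-3.059  0.52   2.569  4.339  0.051  2.939]
2.0 0.65 0.3 ['0.14/-2.02/503', '0.11/-2.35/564', '0.10/-2.50/577', '0.10/-2.51/584', '0.10/-2.53/596', '0.09/-2.77/627', '0.09/3.10/595', '0.10/2.99/594', '0.10/2.71/582'] [-3.059  0.619  2.458  4.339  0.051  2.939]
2.0 0.45 0.6 ['0.19/1.58/267', '0.38/1.62/371', '0.46/1.68/487', '0.51/2.06/589', '0.66/2.34/705', '1.08/2.42/902', '1.17/2.49/964', '1.19/2.47/970', '1.22/2.44/979'] [-3.059 -0.789  0.051 -1.189  2.349  2.939]
2.0 0.7 0.2 ['0.14/-2.03/451', '0.11/-2.35/514', '0.10/-2.51/528', '0.10/-2.52/536', '0.10/-2.55/550', '0.09/-2.82/578', '0.09/3.08/547', '0.10/2.95/545', '0.10/2.72/534'] [-3.059  0.717  2.357  4.339
[... 395 characters left out ...]
03/491'] [-3.059  0.401  2.509  4.339  0.051  2.939]
1.0 0.65 0.3 ['0.29/-1.99/280', '0.30/-2.55/443', '0.28/-2.86/468', '0.28/-2.87/475', '0.29/-2.90/483', '0.29/-2.97/483', '0.29/-3.02/483', '0.29/-3.06/480', '0.29/3.05/472'] [-3.059  0.494  2.384  4.339  0.051  2.939]
1.0 0.45 0.6 ['0.19/1.28/243', '0.38/1.39/317', '0.48/1.40/416', '0.46/1.70/491', '0.53/2.01/578', '0.77/2.25/713', '0.87/2.40/801', '1.05/2.47/899', '1.23/2.44/980'] [-3.059 -0.789  0.051 -1.189  2.346  2.939]
1.0 0.7 0.2 ['0.28/-2.05/260', '0.29/-2.56/389', '0.27/-2.86/412', '0.28/-2.87/419', '0.28/-2.90/427', '0.28/-2.98/427', '0.28/-3.04/428', '0.28/-3.08/425', '0.28/3.05/416'] [-3.059  0.6    2.285  4.339  0.051  2.939]
```

```bash

python3 - <<'E'
from simt import *
q0=np.array([-1.575,0.747,0.486,0.002,1.875,-1.612])
p,R=fk(q0)
for w in(1,1.5,2,2.5,3,4):
    q,ep,er=ik(p+R@np.array([-.48,-.018,-.134]),R,q0,w=w)
    pp,RR=fk(q);print(w,pp,q,tilt(RR)[0])
E
```

```text
1 [ 0.03  -0.96   0.423] [-1.589  1.04   0.051  0.009  1.88  -1.623] 0.17079903576962718
1.5 [ 0.029 -0.937  0.415] [-1.589  1.046  0.051  0.006  1.948 -1.624] 0.09678120964672164
2 [ 0.029 -0.928  0.412] [-1.589  1.048  0.051  0.004  1.973 -1.624] 0.06953481871177822
2.5 [ 0.028 -0.924  0.41 ] [-1.589  1.049  0.051  0.004  1.985 -1.625] 0.05671837813081105
3 [ 0.028 -0.922  0.41 ] [-1.589  1.05   0.051  0.003  1.991 -1.625] 0.049706005560639935
4 [ 0.028 -0.92   0.409] [-1.589  1.051  0.051  0.003  1.997 -1.625] 0.04270013573821695
```

```bash

python3 - <<'E'
from simt import *
q0=np.array([-1.575,0.747,0.486,0.002,1.875,-1.612])
p,R=fk(q0)
for s in(.2,.3,.4,.5,.7):
  for w in(.3,.5,.7,1,1.5,2):
    q,ep,er=ik(p+s*(R@np.array([-.48,-.018,-.134])),R,q0,w=w)
    pp,RR=fk(q);print(s,w,pp,q,round(tilt(RR)[0],3))
E
```

```text
0.2 0.3 [ 0.04  -0.919  0.473] [-1.578  0.981  0.051  0.008  1.974 -1.612] 0.135
0.2 0.5 [ 0.039 -0.906  0.466] [-1.578  0.988  0.051  0.005  2.014 -1.613] 0.089
0.2 0.7 [ 0.039 -0.9    0.462] [-1.578  0.991  0.051  0.004  2.034 -1.613] 0.066
0.2 1 [ 0.039 -0.895  0.46 ] [-1.578  0.993  0.051  0.003  2.047 -1.614] 0.051
0.2 1.5 [ 0.039 -0.893  0.459] [-1.577  0.995  0.051  0.003  2.054 -1.614] 0.042
0.2 2 [ 0.039 -0.892  0.458] [-1.577  0.995  0.051  0.003  2.057 -1.614] 0.038
0.3 0.3 [ 0.039 -0.948  0.478] [-1.58   0.982  0.051  0.012  1.891 -1.613] 0.218
0.3 0.5 [ 0.038 -0.924  0.464] [-1.58   0.992  0.051  0.008  1.965 -1.614] 0.134
0.3 0.7 [ 0.038 -0.912  0.458] [-1.58   0.997  0.051  0.006  2.001 -1.615] 0.093
0.3 1 [ 0.037 -0.904  0.454] [-1.579  1.     0.051  0.004  2.025 -1.615] 0.065
0.3 1.5 [ 0.037 -0.899  0.452] [-1.579  1.003  0.051  0.003  2.04  -1.615] 0.048
0.3 2 [ 0.037 -0.898  0.451] [-1.579  1.004  0.051  0.003  2.045 -1.616] 0.042
0.4 0.3 [ 0.038 -0.978  0.482] [-1.582  0.985  0.051  0.016  1.805 -1.613] 0.301
0.4 0.5 [ 0.037 -0.942  0.463] [-1.581  0.996  0.051  0
[... 606 characters left out ...]
1  0.443] [-1.583  1.014  0.051  0.006  1.983 -1.618] 0.094
0.5 1.5 [ 0.034 -0.911  0.439] [-1.583  1.017  0.051  0.004  2.011 -1.618] 0.062
0.5 2 [ 0.034 -0.908  0.437] [-1.583  1.019  0.051  0.003  2.022 -1.619] 0.05
0.7 0.3 [ 0.037 -1.066  0.499] [-1.586  1.006  0.051  0.026  1.54  -1.617] 0.545
0.7 0.5 [ 0.034 -0.998  0.463] [-1.586  1.01   0.051  0.017  1.758 -1.618] 0.323
0.7 0.7 [ 0.033 -0.961  0.445] [-1.586  1.018  0.051  0.011  1.868 -1.619] 0.205
0.7 1 [ 0.032 -0.937  0.434] [-1.585  1.025  0.051  0.007  1.941 -1.62 ] 0.125
0.7 1.5 [ 0.032 -0.922  0.428] [-1.585  1.03   0.051  0.005  1.985 -1.621] 0.076
0.7 2 [ 0.032 -0.917  0.426] [-1.585  1.032  0.051  0.004  2.001 -1.621] 0.058
```

```bash

cat > search.py <<'E'
from simt import *
rng=np.random.default_rng(1)
res=[]
w=2.
import time;t0=time.time()
while time.time()-t0<400:
    j1=rng.uniform(-3.0,1.0); r=rng.uniform(.35,.95); z=rng.uniform(.3,.8)
    P=np.array([np.cos(j1)*r-np.sin(j1)*d,np.sin(j1)*r+np.cos(j1)*d,z])
    m=rng.integers(0,3)
    th=rng.choice([-1.54])
    q,ep,er=ik(P,toolR(th,.068,1),[j1,.2,1.5,0,1.5,j1-.04])
    if ep>1e-3 or er>1e-3: continue
    roll=0
    if m>=1:
        s=rng.choice([-1,1]); q[5]=s*2.93; roll=s*.125
    v=np.zeros(3)
    if m!=1:
        v=rng.normal(size=3);v/=np.linalg.norm(v); v*=.0417
    pc,Rc=fk(q);q1=q.copy()
    ok=True
    for k in(4,8,12):
        q1,ep,er=ik(pc+v*k,Rc@rz(roll*k),q1,w=w)
        if fk(q1)[0][2]<.2: ok=False
    if not ok: continue
    p1,R1=fk(q1); t,az=tilt(R1)
    gain=-R1[1,2]-(-Rc[1,2])
    res.append((t,gain,az,m,roll,j1,r,z,v/.0417,q,q1,p1))
print(len(res))
for key in(lambda a:-a[1],lambda a:-a[0]):
    for a in sorted(res,key=key)[:12]:
        print('t%.2f gain%.2f az%.2f m%d roll%.2f j1 %.2f r%.2f z%.2f'%a[:8],a[8],'q1',a[10],a[11])
    print()
E
timeout 560 python3 search.py
```

```text
1533
t0.24 gain0.16 az-1.79 m2 roll0.12 j1 0.77 r0.83 z0.42 [ 0.066  0.997 -0.039] q1 [-0.126  0.419  0.051 -0.503  2.639  2.939] [ 0.452 -0.095  0.866]
t0.23 gain0.15 az-1.87 m2 roll0.12 j1 0.68 r0.86 z0.44 [ 0.09   0.975 -0.203] q1 [-0.221  0.417  0.051 -0.502  2.639  2.939] [ 0.44  -0.138  0.867]
t0.24 gain0.15 az-1.94 m2 roll0.12 j1 0.69 r0.91 z0.33 [ 0.1    0.971 -0.217] q1 [-0.199  0.438  0.051 -0.503  2.639  2.939] [ 0.454 -0.13   0.857]
t0.21 gain0.14 az-1.71 m2 roll0.12 j1 0.91 r0.64 z0.59 [ 0.329  0.927 -0.18 ] q1 [-0.045  0.429  0.051 -0.453  2.639  2.939] [ 0.467 -0.052  0.86 ]
t0.22 gain0.14 az-1.86 m2 roll0.12 j1 0.71 r0.74 z0.39 [0.487 0.83  0.27 ] q1 [-0.214  0.424  0.051 -0.463  2.639  2.939] [ 0.448 -0.13   0.863]
t0.21 gain0.13 az-1.90 m2 roll0.12 j1 0.78 r0.69 z0.64 [ 0.463  0.731 -0.501] q1 [-0.214  0.436  0.051 -0.435  2.639  2.939] [ 0.457 -0.128  0.856]
t0.19 gain0.12 az-1.60 m2 roll0.12 j1 -1.81 r0.75 z0.45 [-0.795 -0.507  0.332] q1 [-3.059  0.12   1.65   0.194  1.354  2.939] [-0.563 -0.157  0.308]
t0.19 gain0.11 az-1.78 m2 roll0.12 j1 0.60 r0.85 z0.46 [0.199
[... 1666 characters left out ...]
 gain-0.51 az1.64 m1 roll0.12 j1 -2.88 r0.40 z0.64 [0. 0. 0.] q1 [-3.059  0.157  0.051 -1.189  2.639  2.939] [-0.227  0.095  0.984]
t0.46 gain-0.51 az1.65 m1 roll0.12 j1 -2.90 r0.41 z0.75 [0. 0. 0.] q1 [-3.059  0.151  0.051 -1.189  2.639  2.939] [-0.223  0.095  0.986]
t0.46 gain-0.51 az1.67 m2 roll0.12 j1 -2.79 r0.48 z0.58 [ 0.249 -0.458  0.853] q1 [-3.059  0.151  0.051 -1.174  2.639  2.939] [-0.225  0.094  0.985]
t0.46 gain-0.51 az1.58 m1 roll0.12 j1 -2.81 r0.58 z0.64 [0. 0. 0.] q1 [-3.059  0.206  0.051 -1.153  2.639  2.939] [-0.265  0.09   0.971]
t0.45 gain-0.51 az1.63 m2 roll0.12 j1 -2.78 r0.58 z0.58 [0.    0.322 0.947] q1 [-3.059  0.187  0.051 -1.141  2.639  2.939] [-0.254  0.09   0.976]
```

```bash
python3 - <<'E'
from simt import *
q,p,R,o=pose(); print(totool(np.array([0,-.92,.39])*.1,R))
E
python3 -m inch '{"translation":[[-90,-3,-45]],"roll":[0]}'; python3 st.py
python3 -m inch '{"translation":[[-90,-3,-45]],"roll":[0]}'; python3 st.py
```

```text
[-94.  -3. -33.]
time: 12.52
tool_pos: [0.0332, -0.925, 0.4321]
ee_rot: [3.141, 0.09, 1.609]
ft_force: [-0.4, 0.6, -0.9]
grip_width: 0.451
12.5167 [ 0.033 -0.925  0.432] [-1.584  1.025  0.053  0.005  1.974 -1.62 ] [3.141 0.09  1.609] tilt/az (np.float64(0.09015583232877374), np.float64(-1.5285494769025496)) y-axis [0.999 0.038 0.   ]
time: 12.6
tool_pos: [0.0322, -0.9319, 0.4395]
ee_rot: [3.141, 0.12, 1.609]
ft_force: [0.2, 0.1, -0.8]
grip_width: 0.446
12.6 [ 0.032 -0.932  0.439] [-1.585  1.018  0.052  0.007  1.952 -1.62 ] [3.141 0.12  1.609] tilt/az (np.float64(0.11950437963846934), np.float64(-1.5317299757301095)) y-axis [0.999 0.038 0.   ]
```

```bash

python3 -m inch '{"translation":[[-90,-3,-40]],"roll":[0]}' >/dev/null
python3 -m inch '{"translation":[[-90,-3,-35]],"roll":[0]}' >/dev/null
python3 -m inch '{"translation":[[-90,-3,-30]],"roll":[0]}' >/dev/null
python3 -m inch '{"translation":[[-90,-3,-25]],"roll":[0]}' >/dev/null
python3 -m inch '{"translation":[[-90,-3,-20]],"roll":[0]}' >/dev/null
python3 -m inch '{"translation":[[-90,-3,-20]],"roll":[0]}' >/dev/null
python3 st.py
```

```text
13.1 [ 0.027 -0.982  0.464] [-1.593  1.005  0.051  0.016  1.801 -1.625] [-3.14   0.285  1.609] tilt/az (np.float64(0.2846593744805781), np.float64(-1.537273528582271)) y-axis [ 0.999  0.038 -0.001]
```

```bash

python3 -m inch '{"translation":[[-90,0,-20]],"roll":[0]}' >/dev/null
python3 -m inch '{"translation":[[-90,0,-20]],"roll":[0]}' >/dev/null
python3 -m inch '{"translation":[[-90,0,-15]],"roll":[0]}' >/dev/null
python3 -m inch '{"translation":[[-90,0,-15]],"roll":[0]}' >/dev/null
python3 -m inch '{"translation":[[-90,0,-10]],"roll":[0]}' >/dev/null
python3 -m inch '{"translation":[[-90,0,-10]],"roll":[0]}' >/dev/null
python3 -m inch '{"translation":[[-90,0,-5]],"roll":[0]}' >/dev/null
python3 -m inch '{"translation":[[-90,0,-5]],"roll":[0]}' >/dev/null
python3 -m inch '{"translation":[[-90,0,0]],"roll":[0]}' >/dev/null
python3 -m inch '{"translation":[[-90,0,0]],"roll":[0]}' >/dev/null
python3 st.py
```

```text
13.9333 [ 0.033 -1.065  0.512] [-1.589  0.995  0.051  0.027  1.536 -1.62 ] [-3.138  0.56   1.61 ] tilt/az (np.float64(0.560340776935981), np.float64(-1.5390639763494773)) y-axis [ 0.999  0.037 -0.003]
```

```bash

cat > clr.py <<'E'
from simt import *
O=np.array([.461,-.048]);TH=-1.54
ex=np.array([np.cos(TH),np.sin(TH)]);ey=np.array([-ex[1],ex[0]])
def cyl(c,r,z0,z1):
    a=np.linspace(0,2*np.pi,24,endpoint=False);P=[]
    for z in np.linspace(z0,z1,6):
        for rr in(r,r*.5): P+= [[c[0]+rr*np.cos(t),c[1]+rr*np.sin(t),z] for t in a]
    return np.array(P)
def boxp(x0,x1,y0,y1,z0,z1,n=7):
    g=np.array(np.meshgrid(np.linspace(x0,x1,n),np.linspace(y0,y1,n),np.linspace(z0,z1,n))).reshape(3,-1).T
    W=O+g[:,:1]*ex+g[:,1:2]*ey; return np.c_[W,g[:,2]]
obs_press={'ram':cyl(O,.011,.085,.15),'head':boxp(-.018,.06,-.032,.032,.15,.25),'guardfront':boxp(-.042,-.036,-.049,.049,.159,.239,15),
 'guardside':np.r_[boxp(-.04,.05,-.05,-.046,.159,.239,12),boxp(-.04,.05,.046,.05,.159,.239,12)],'bar':boxp(-.056,-.04,-.006,.006,.22,.345),'col':boxp(.03,.06,-.04,.04,.012,.15),'rods':np.r_[boxp(.04,.05,-.055,-.045,.012,.25),boxp(.04,.05,.045,.055,.012,.25)],'base':boxp(-.04,.06,-.052,.052,0,.012,15),'nest':cyl(O,.013,.012,.022)}
# robot boxes in tool frame: (x0,x1,y0,y1,z0,z1)
def boxes(open_):
    h=open_/2
    return {'body':(-.0425,.0425,-.0425,.0425,-.22,-.073),'cam':(.05,.10,-.045,.045,-.20,-.165),
     'fL':(-.011,.011,h,h+.0145,-.073,0),'fR':(-.011,.011,-h-.0145,-h,-.073,0)}
def dist(P,b,p,R):
    q=(P-p)@R; lo=np.array(b[::2]);hi=np.array(b[1::2])
    return np.linalg.norm(np.maximum(np.maximum(lo-q,q-hi),0),axis=1).min()
def report(p,R,open_,obs):
    out={}
    for bn,b in boxes(open_).items():
        for on,P in obs.items(): out[bn+'-'+on]=dist(P,b,p,R)
    return out
TC=np.array([.430,.372]);TY=-.188
tx=np.array([np.cos(TY),np.sin(TY)]);ty=np.array([-tx[1],tx[0]])
a=np.array([.040,.075,.045,.080])
def trayp():
    P=[]
    for s in np.linspace(-.08,.08,33):
        for X in(-.0425,.0425): P.append([*(TC+X*tx+s*ty),.009])
    for s in np.linspace(-.045,.045,19):
        for X in(-.0775,.0775): P.append([*(TC+s*tx+X*ty),.009])
    for u in np.linspace(-.04,.04,9):
        for v in np.linspace(-.075,.075,16): P.append([*(TC+u*tx+v*ty),.005])
    return np.array(P)
obs_tray={'done':cyl([.433,.412],.017,.005,.033),'bottle':cyl([.479,.505],.018,0,.085),'tray':trayp(),'table':np.array([[x,y,0] for x in np.arange(.36,.6,.02) for y in np.arange(.2,.7,.02)])}
if __name__=='__main__':
  for az in(-1.54,-1.35,-1.2,-1.05):
    for t in(.75,.85):
      R=toolR(az,t,1)
      for back,up in((.010,.004),):
        pot=np.array([*O,.036]); p=pot+R[:,2]*back+[0,0,up]
        r=report(p,R,.046,obs_press); print('PRESS',az,t,{k:round(v*1e3) for k,v in r.items() if v<.012})
        for X,Y in((0,-.053),(.01,-.053),(-.01,-.05)):
          pt=np.array([*(TC+X*tx+Y*ty),.019]); p=pt+R[:,2]*back+[0,0,up]
          r=report(p,R,.046,obs_tray); print('   TRAY',X,Y,{k:round(v*1e3) for k,v in r.items() if v<.02})
E
python3 clr.py
```

```text
PRESS -1.54 0.75 {'body-ram': 4, 'body-guardfront': 8, 'body-guardside': 10, 'fL-nest': 11, 'fR-nest': 11}
   TRAY 0 -0.053 {'body-done': 7, 'cam-bottle': 2, 'fL-tray': 3, 'fL-table': 9, 'fR-tray': 5, 'fR-table': 9}
   TRAY 0.01 -0.053 {'body-done': 8, 'cam-bottle': 0, 'fL-tray': 0, 'fL-table': 8, 'fR-tray': 5, 'fR-table': 8}
   TRAY -0.01 -0.05 {'body-done': 7, 'cam-bottle': 11, 'fL-tray': 4, 'fL-table': 11, 'fR-tray': 0, 'fR-table': 10}
PRESS -1.54 0.85 {'body-ram': 9, 'fL-nest': 10, 'fR-nest': 11}
   TRAY 0 -0.053 {'body-done': 0, 'cam-bottle': 2, 'fL-tray': 3, 'fL-table': 9, 'fR-tray': 5, 'fR-table': 9}
   TRAY 0.01 -0.053 {'body-done': 1, 'cam-bottle': 0, 'fL-tray': 0, 'fL-table': 8, 'fR-tray': 5, 'fR-table': 9}
   TRAY -0.01 -0.05 {'body-done': 0, 'cam-bottle': 11, 'fL-tray': 3, 'fL-table': 10, 'fR-tray': 1, 'fR-table': 9}
PRESS -1.35 0.75 {'body-ram': 4, 'body-guardfront': 2, 'body-guardside': 3, 'fL-nest': 11, 'fR-col': 11, 'fR-nest': 11}
   TRAY 0 -0.053 {'body-done': 7, 'fL-tray': 4, 'fL-table': 10, 'fR-tray': 3, 'fR-table': 9}
   TRAY 0.01 -0.053 {'body-done': 7, 'fL-tray'
[... 1446 characters left out ...]
-nest': 11}
   TRAY 0 -0.053 {'body-done': 7, 'fL-tray': 3, 'fL-table': 10, 'fR-tray': 1, 'fR-table': 11}
   TRAY 0.01 -0.053 {'body-done': 7, 'fL-tray': 3, 'fL-table': 9, 'fR-tray': 1, 'fR-table': 8}
   TRAY -0.01 -0.05 {'body-done': 9, 'fL-tray': 4, 'fL-table': 9, 'fR-tray': 3, 'fR-table': 11}
PRESS -1.05 0.85 {'body-ram': 9, 'body-guardfront': 7, 'body-guardside': 8, 'fL-nest': 10, 'fR-col': 4, 'fR-nest': 10}
   TRAY 0 -0.053 {'body-done': 1, 'fL-tray': 3, 'fL-table': 11, 'fR-tray': 1, 'fR-table': 11}
   TRAY 0.01 -0.053 {'body-done': 0, 'fL-tray': 3, 'fL-table': 9, 'fR-tray': 1, 'fR-table': 8}
   TRAY -0.01 -0.05 {'body-done': 6, 'fL-tray': 3, 'fL-table': 8, 'fR-tray': 3, 'fR-table': 10}
```

```bash

python3 -m inch '{"translation":[[-90,0,0]],"roll":[0]}' >/dev/null
python3 -m inch '{"translation":[[-90,0,5]],"roll":[0]}' >/dev/null
python3 -m inch '{"translation":[[-90,0,5]],"roll":[0]}' >/dev/null
python3 -m inch '{"translation":[[-90,0,10]],"roll":[0]}' >/dev/null
python3 -m inch '{"translation":[[-90,0,10]],"roll":[0]}' >/dev/null
python3 -m inch '{"translation":[[-90,0,15]],"roll":[0]}' >/dev/null
python3 -m inch '{"translation":[[-90,0,15]],"roll":[0]}' >/dev/null
python3 -m inch '{"translation":[[-90,0,20]],"roll":[0]}' >/dev/null
python3 -m inch '{"translation":[[-90,0,20]],"roll":[0]}' >/dev/null
python3 st.py
```

```text
14.6833 [ 0.037 -1.132  0.566] [-1.587  0.995  0.051  0.036  1.29  -1.62 ] [-3.136  0.806  1.611] tilt/az (np.float64(0.8060967243602524), np.float64(-1.5388582346165611)) y-axis [ 0.999  0.036 -0.004]
```

```bash
cat > chk.py <<'E'
from clr import *
def chk(wps,n=30,roll=0):
    q,p,R,o=pose(); pts=[p]+[np.array(w,float) for w in wps]; L=0
    for A,B in zip(pts[:-1],pts[1:]):
        m=max(2,int(np.ceil(np.linalg.norm(B-A)/.041)))
        for s in np.linspace(0,1,m+1)[1:]:
            P=A+(B-A)*s; q0=q; q,ep,er=ik(P,R,q)
            bad=ep>1e-3 or er>2e-3 or np.abs(q-q0).max()*12>2.
            if bad: print('bad',P,q,round(ep,4),round(er,4),np.abs(q-q0)*12)
        print('->',B,'rows',m,q,'tool',totool(B-p,R))
E
python3 - <<'E'
from chk import *
chk([[.2,-.6,.5],[.4,-.1,.45],[.455,.2,.42],[.46,.22,.2]])
chk([[.25,-.6,.5],[.42,-.1,.45],[.455,.2,.42],[.46,.22,.2]])
E
```

```text
bad [ 0.049 -1.094  0.561] [-1.574  0.758  0.477  0.029  1.101 -1.614] 0.0 0.0 [0.154 2.852 5.109 0.091 2.26  0.072]
bad [ 0.061 -1.056  0.556] [-1.56   0.63   0.69   0.018  1.015 -1.601] 0.0 0.0 [0.172 1.535 2.563 0.129 1.031 0.161]
-> [ 0.2 -0.6  0.5] rows 14 [-1.176 -0.28   1.847 -0.354  0.834 -1.076] tool [ 411.  182. -335.]
-> [ 0.4  -0.1   0.45] rows 14 [ 0.269 -0.211  1.889 -0.782  1.665  0.237] tool [ 787.  400. -656.]
-> [0.455 0.2   0.42 ] rows 8 [ 0.724  0.253  1.474 -0.634  1.925  0.619] tool [1015.  466. -850.]
-> [0.46 0.22 0.2 ] rows 6 [ 0.742  0.473  1.635 -0.58   1.621  0.854] tool [1187.  472. -712.]
bad [ 0.052 -1.097  0.561] [-1.571  0.769  0.459  0.026  1.109 -1.611] 0.0 0.0 [0.191 2.723 4.888 0.122 2.169 0.113]
bad [ 0.066 -1.061  0.557] [-1.554  0.646  0.663  0.012  1.026 -1.593] 0.0 0.0 [0.21  1.465 2.46  0.163 0.999 0.207]
-> [ 0.25 -0.6   0.5 ] rows 15 [-1.065 -0.222  1.802 -0.448  0.865 -0.933] tool [ 409.  232. -333.]
-> [ 0.42 -0.1   0.45] rows 13 [ 0.257 -0.17   1.856 -0.783  1.652  0.233] tool [ 787.  420. -656.]
-> [0.455 0.2   0.42 ] rows 8 [ 0.724  0.253  1.474 -0.634  1.925  0.619] tool [1015.  466. -850.]
-> [0.46 0.22 0.2 ] rows 6 [ 0.742  0.473  1.635 -0.58   1.621  0.854] tool [1187.  472. -712.]
```

```bash

python3 -m inch '{"translation":[[15,8,-12],[35,20,-29],[62,35,-51],[89,51,-73],[117,66,-95],[144,82,-117],[171,97,-140],[199,113,-162],[226,128,-184],[254,144,-207],[281,160,-229],[310,176,-252]],"roll":[0,0,0,0,0,0,0,0,0,0,0,0]}' 
python3 st.py; python3 - <<'E'
from chk import *
chk([[.26,-.57,.5],[.42,-.1,.45],[.455,.2,.42],[.46,.22,.2]])
E
```

```text
time: 15.68
tool_pos: [0.1993, -0.7271, 0.5171]
ee_rot: [-3.137, 0.806, 1.61]
ft_force: [0.7, 0.2, -0.5]
grip_width: 0.449
15.6833 [ 0.199 -0.727  0.517] [-1.273 -0.036  1.606 -0.266  0.801 -1.202] [-3.137  0.806  1.61 ] tilt/az (np.float64(0.8062913406751898), np.float64(-1.5374233589132178)) y-axis [ 0.999  0.036 -0.003]
-> [ 0.26 -0.57  0.5 ] rows 5 [-1.008 -0.262  1.834 -0.485  0.898 -0.872] tool [ 119.   66. -100.]
-> [ 0.42 -0.1   0.45] rows 13 [ 0.257 -0.171  1.856 -0.784  1.651  0.234] tool [ 476.  243. -401.]
-> [0.455 0.2   0.42 ] rows 8 [ 0.724  0.253  1.475 -0.635  1.925  0.62 ] tool [ 704.  289. -595.]
-> [0.46 0.22 0.2 ] rows 6 [ 0.742  0.472  1.636 -0.581  1.62   0.855] tool [ 877.  296. -457.]
```

```bash

python3 -m inch '{"translation":[[29,16,-24],[58,32,-49],[87,48,-73],[117,64,-98],[146,80,-122],[175,94,-147],[204,108,-172],[233,123,-196],[262,137,-221],[291,151,-246],[320,166,-270],[350,180,-295]],"roll":[0,0,0,0,0,0,0,0,0,0,0,0]}' 
python3 - <<'E'
from chk import *
q,p,R,o=pose();print(p,q,o['time'])
chk([[.42,-.1,.45],[.455,.2,.42],[.46,.22,.2]])
E
```

```text
time: 16.68
tool_pos: [0.3626, -0.2655, 0.4692]
ee_rot: [3.14, 0.804, 1.607]
ft_force: [1.4, 0.6, -1.1]
grip_width: 0.453
[ 0.363 -0.265  0.469] [-0.16  -0.371  1.969 -0.797  1.41  -0.117] 16.6833
-> [ 0.42 -0.1   0.45] rows 5 [ 0.257 -0.174  1.858 -0.783  1.648  0.235] tool [ 127.   63. -104.]
-> [0.455 0.2   0.42 ] rows 8 [ 0.725  0.25   1.477 -0.635  1.921  0.623] tool [ 356.  110. -298.]
-> [0.46 0.22 0.2 ] rows 6 [ 0.743  0.47   1.638 -0.581  1.617  0.858] tool [ 528.  115. -160.]
```

```bash

python3 -m inch '{"translation":[[29,15,-24],[59,29,-48],[88,44,-72],[117,58,-96],[146,67,-120],[177,73,-146],[207,80,-172],[238,86,-198],[268,92,-224],[299,98,-250],[328,104,-274],[356,110,-298]],"roll":[0,0,0,0,0,0,0,0,0,0,0,0]}' 
python3 - <<'E'
from chk import *
q,p,R,o=pose();print(p,q,o['time'],o['ee_rot'])
# pre-grasp: pot centre 10mm behind TCP, up 4; then 110 mm back along tool z
pot=np.array([*O,.036]); g=pot+R[:,2]*.010+[0,0,.004]; pre=g-R[:,2]*.11
hz=np.array([-np.cos(-1.54),-np.sin(-1.54),0])
pre2=g+hz*.13+[0,0,.03]
chk([pre2]);print('g',g,totool(g-p,R),tilt(R))
E
```

```text
time: 17.68
tool_pos: [0.4556, 0.2005, 0.4183]
ee_rot: [-3.139, 0.8, 1.611]
ft_force: [0.2, -0.2, 0.0]
grip_width: 0.448
[0.456 0.201 0.418] [ 0.723  0.251  1.477 -0.631  1.919  0.62 ] 17.6833 [-3.139  0.8    1.611]
-> [0.457 0.075 0.063] rows 10 [ 0.551  0.522  1.916 -0.714  1.264  0.936] tool [167.  -2. 338.]
g [ 0.461 -0.055  0.033] [ 98.  -3. 452.] (np.float64(0.8005030696488082), np.float64(-1.535036639856394))
```

```bash
python3 - <<'E'
from chk import *
chk([[.458,.12,.12]])
E
```

```text
-> [0.458 0.12  0.12 ] rows 8 [ 0.617  0.465  1.842 -0.655  1.394  0.888] tool [158.  -0. 266.]
```

```bash

python3 -m inch '{"translation":[[20,0,33],[40,0,66],[60,0,100],[80,0,133],[100,0,166],[120,0,200],[140,0,233],[158,0,266],[158,0,266]],"roll":[0,0,0,0,0,0,0,0,0]}' 65 30
python3 - <<'E'
from chk import *
q,p,R,o=pose();print(p,o['time'],o['ee_rot'])
im=vision.camera('wrist');cv2.imwrite('pics/w10.png',im[:,:,::-1])
import pickle;pickle.dump(ext('wrist'),open('E10.pkl','wb'))
pot=np.array([*O,.036]);print('exp pot px',proj('wrist',[pot,pot+[0,0,.014],[*O,.022]]))
im=vision.camera('side');cv2.imwrite('pics/s10.png',cv2.resize(im[85:235,300:440,::-1],None,fx=4,fy=4,interpolation=cv2.INTER_CUBIC))
E
```

```text
time: 18.43
tool_pos: [0.4523, 0.1129, 0.1141]
ee_rot: [-3.12, 0.806, 1.62]
ft_force: [-1.1, -1.5, -0.0]
grip_width: 0.647
[0.452 0.113 0.114] 18.4333 [-3.12   0.806  1.62 ]
exp pot px [[318.568 213.128]
 [318.456 224.799]
 [318.676 201.822]]
```

View pics/w10.png

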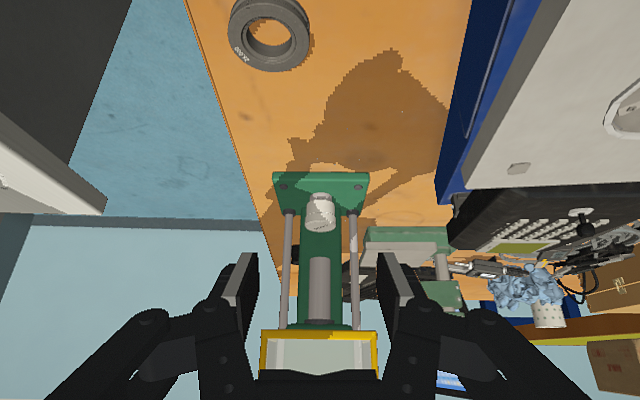

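View pics/s10.png

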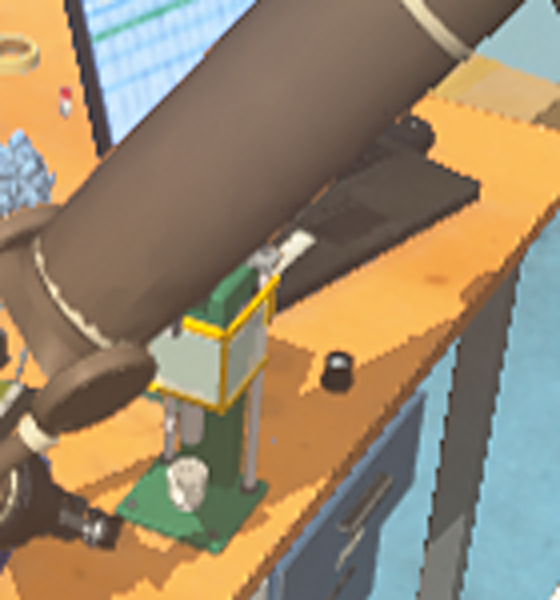

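```bash
cat > arm.py <<'E'
from chk import *
def links(q):
    A=rz(q[0]);B=A@ry(q[1]);C=A@ry(q[1]+q[2]);W=C@rz(q[3])@ry(q[4])
    s=np.array([0,0,H])+A@[0,d,0]; el=s+B@[0,0,a]; el2=el+C@[e,0,0]; wr=el2+C@[0,0,b]; t=wr+W@[0,0,c]
    return s,el,wr,t
def segd(A,B,P):
    AB=B-A; t=np.clip(((P-A)@AB)/(AB@AB),0,1); return np.linalg.norm(P-(A+t[:,None]*AB),axis=1).min()
E
python3 - <<'E'
from arm import *
q,p,R,o=pose();print(p,o['ee_rot'],tilt(R))
pot=np.array([*O,.036]); g=pot+R[:,2]*.010+[0,0,.004]
print('g',g,totool(g-p,R))
pre=g-R[:,2]*.08; print('pre',pre,totool(pre-p,R))
for P in(p,pre,g):
    q2,ep,er=ik(P,R,q); s,el,wr,t=links(q2); print(q2,ep,el,wr)
    for n,X in obs_press.items(): print(n,round(segd(el,wr,X),3),round(segd(wr,wr+(t-wr)*.4,X),3),end='; ')
    print({k:round(v*1e3) for k,v in report(P,R,.055,obs_press).items() if v<.02})
E
```

```text
[0.457 0.116 0.12 ] [-3.134  0.804  1.612] (np.float64(0.80395480652418), np.float64(-1.5402802373467877))
g [ 0.461 -0.055  0.033] [-56.  -1. 184.]
pre [0.459 0.002 0.089] [-56.  -1. 104.]Traceback (most recent call last):
  File "<stdin>", line 7, in <module>
  File "arm.py", line 4, in links
    s=np.array([0,0,H])+A@[0,d,0]; el=s+B@[0,0,a]; el2=el+C@[e,0,0]; wr=el2+C@[0,0,b]; t=wr+W@[0,0,c]
                                        ~^~~~~~~~
ValueError: setting an array element with a sequence. The requested array has an inhomogeneous shape after 1 dimensions. The detected shape was (3,) + inhomogeneous part.
```

```bash
sed -i 's/^a=np.array(\[.040.*$//' clr.py; python3 - <<'E'
from arm import *
q,p,R,o=pose()
pot=np.array([*O,.036]); g=pot+R[:,2]*.010+[0,0,.004]
pre=g-R[:,2]*.08
for P in(p,pre,g):
    q2,ep,er=ik(P,R,q); s,el,wr,t=links(q2); print(q2,ep,el,wr)
    for n,X in obs_press.items(): print(n,round(segd(el,wr,X),3),round(segd(wr,wr+(t-wr)*.4,X),3),end='; ')
    print({k:round(v*1e3) for k,v in report(P,R,.055,obs_press).items() if v<.02})
E
```

```text
[ 0.613  0.464  1.847 -0.657  1.394  0.886] 1.4997705957464714e-13 [0.151 0.16  0.746] [0.449 0.369 0.364]
ram 0.459 0.326; head 0.407 0.298; guardfront 0.39 0.275; guardside 0.392 0.281; bar 0.339 0.26; col 0.495 0.365; rods 0.458 0.359; base 0.516 0.375; nest 0.529 0.389; {}
[ 0.43   0.426  2.    -0.783  1.224  0.865] 5.613222072787054e-15 [0.163 0.123 0.754] [0.452 0.255 0.332]
ram 0.345 0.209; head 0.297 0.184; guardfront 0.278 0.16; guardside 0.283 0.169; bar 0.237 0.146; col 0.38 0.247; rods 0.354 0.247; base 0.415 0.276; nest 0.425 0.285; {}
[ 0.323  0.506  2.053 -0.893  1.087  0.925] 7.998200814029032e-09 [0.207 0.115 0.737] [0.453 0.198 0.277]
ram 0.267 0.137; head 0.229 0.127; guardfront 0.207 0.103; guardside 0.214 0.114; bar 0.181 0.098; col 0.304 0.177; rods 0.288 0.19; base 0.336 0.197; nest 0.345 0.205; {'body-ram': 6, 'body-guardfront': 14, 'body-guardside': 16, 'fL-col': 16, 'fL-base': 13, 'fL-nest': 15, 'fR-col': 16, 'fR-base': 14, 'fR-nest': 15}
```

```bash
python3 - <<'E'
from arm import *
q,p,R,o=pose()
pot=np.array([*O,.036]); g=pot-R@np.array([.002,0,-.012]); pre=g-R[:,2]*.08
print(p,totool(pre-p,R),totool(g-p,R))
w=lambda n,*P:[ray(n,x)[0] for x in P]
E
python3 - <<'E'
import cv2
im=cv2.imread('pics/w10.png');cv2.imwrite('pics/w10a.png',cv2.resize(im[165:265,260:380],None,fx=5,fy=5,interpolation=cv2.INTER_CUBIC))
E
```

```text
[0.457 0.116 0.12 ] [-55.  -1. 108.] [-55.  -1. 188.]
```

View pics/w10a.png

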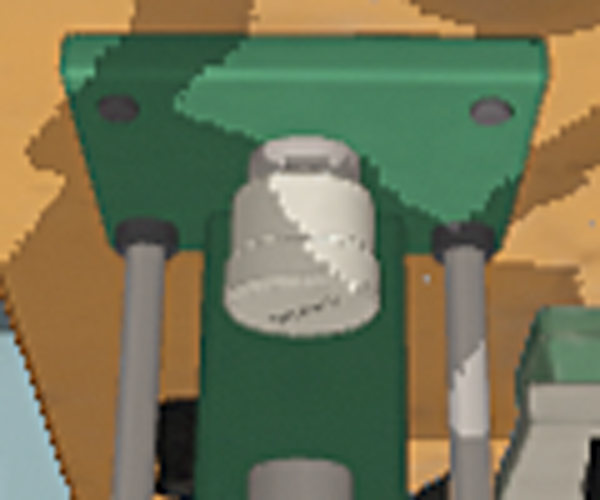

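```bash

python3 -m inch '{"translation":[[-18,0,36],[-37,0,72],[-55,0,108],[-55,0,128],[-55,0,148],[-55,0,163],[-55,0,163]],"roll":[0,0,0,0,0,0,0]}' 
python3 - <<'E'
from arm import *
q,p,R,o=pose();print(p,o['time'],o['ft_force'])
im=vision.camera('wrist');cv2.imwrite('pics/w11.png',im[:,:,::-1])
q,p,R,o=pose();print(p,o['ee_rot'],o['ft_force'])
pot=np.array([.462,-.048,.036]); g=pot-R@np.array([.002,0,-.012]);print(totool(g-p,R))
print('exp pot px',proj('wrist',[pot,pot+[0,0,.014]]))
E
```

```text
time: 19.12
tool_pos: [0.4638, -0.0396, 0.0477]
ee_rot: [-3.14, 0.803, 1.606]
ft_force: [0.5, 0.1, -0.1]
grip_width: 0.654
[ 0.464 -0.04   0.048] 19.1167 [ 0.48   0.118 -0.112]
[ 0.464 -0.039  0.048] [3.141 0.802 1.606] [-0.183  0.113  0.029]
[ 0. -3. 27.]
exp pot px [[312.367 221.35 ]
 [312.227 243.009]]
```

View pics/w11.png

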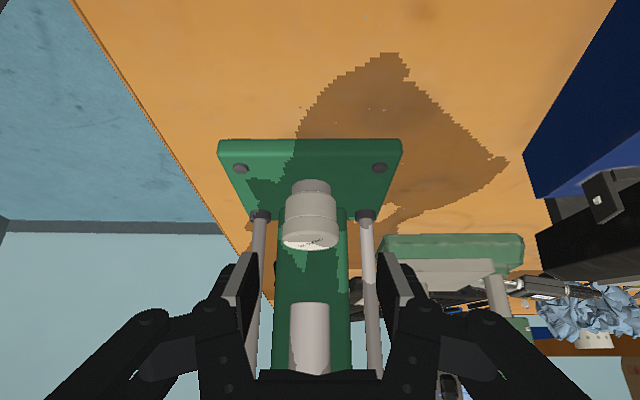

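```bash

python3 -m inch '{"translation":[[0,-2,9],[0,-3,18],[0,-4,27],[0,-4,27],[0,-4,27]],"roll":[0,0,0,0,0]}' 
python3 - <<'E'
from arm import *
q,p,R,o=pose();print(p,o['time'],o['ft_force'])
im=vision.camera('wrist');cv2.imwrite('pics/w12.png',im[:,:,::-1])
q,p,R,o=pose();print(p,o['ee_rot'],o['ft_force'])
pot=np.array([.461,-.048,.036]); g=pot-R@np.array([.002,0,-.012]);print(totool(g-p,R))
E
```

```text
time: 19.58
tool_pos: [0.4583, -0.0589, 0.0271]
ee_rot: [-3.134, 0.803, 1.612]
ft_force: [0.3, 0.9, 0.0]
grip_width: 0.65
[ 0.458 -0.059  0.027] 19.5833 [0.329 0.889 0.005]
[ 0.459 -0.059  0.027] [-3.135  0.803  1.612] [-0.222 -0.432  0.439]
[-1.  3. -2.]
```

View pics/w12.png

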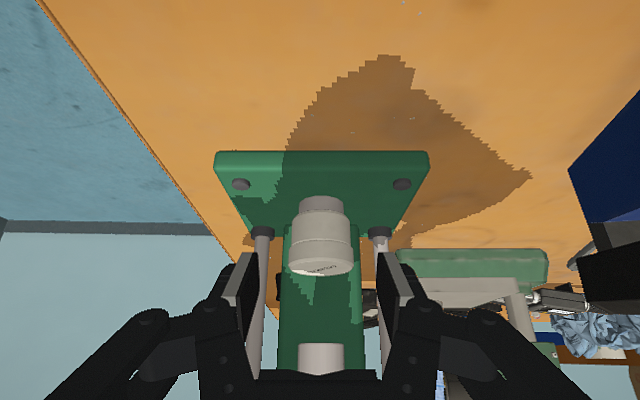

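```bash

python3 -m inch '{"translation":[[0,2,-1],[0,2,-1]],"roll":[0,0]}' 
python3 -m inch '{"translation":[[0,0,0],[0,0,0],[0,0,0],[0,0,0],[0,0,0]],"roll":[0,0,0,0,0]}' 0 35
python3 - <<'E'
from arm import *
q,p,R,o=pose();print(p,o['time'],o['ft_force'],o['grip_width'])
im=vision.camera('wrist');cv2.imwrite('pics/w13.png',im[:,:,::-1])
hz=np.array([-np.cos(-1.54),-np.sin(-1.54),0])
print(totool([0,0,.006],R),totool(hz*.1+[0,0,.01],R))
E
```

```text
time: 19.8
tool_pos: [0.4617, -0.0574, 0.0284]
ee_rot: [-3.137, 0.803, 1.611]
ft_force: [0.4, 0.1, 0.4]
grip_width: 0.65
time: 20.22
tool_pos: [0.4608, -0.0578, 0.0281]
ee_rot: [-3.136, 0.803, 1.611]
ft_force: [0.0, 0.7, -0.3]
grip_width: -0.001
[ 0.461 -0.058  0.028] 20.2167 [ 0.035  0.667 -0.308] -0.0008901488210038823
[-4. -0. -4.] [ 62.   0. -79.]
```

View pics/w13.png

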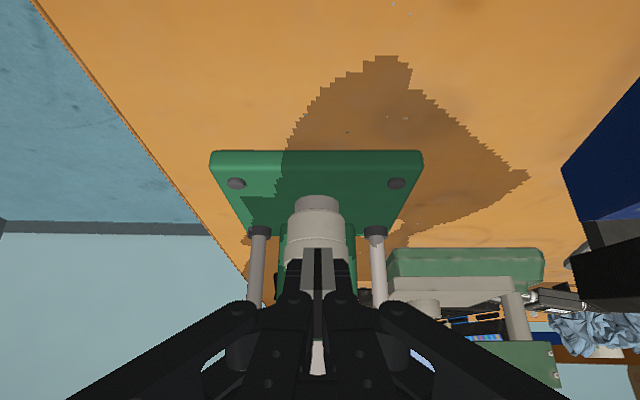

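```bash
python3 - <<'E'
import cv2
im=cv2.imread('pics/w13.png');cv2.imwrite('pics/w13a.png',cv2.resize(im[180:320,250:390],None,fx=5,fy=4.2,interpolation=cv2.INTER_CUBIC))
E
```

```text
(no output)
```

View pics/w13a.png

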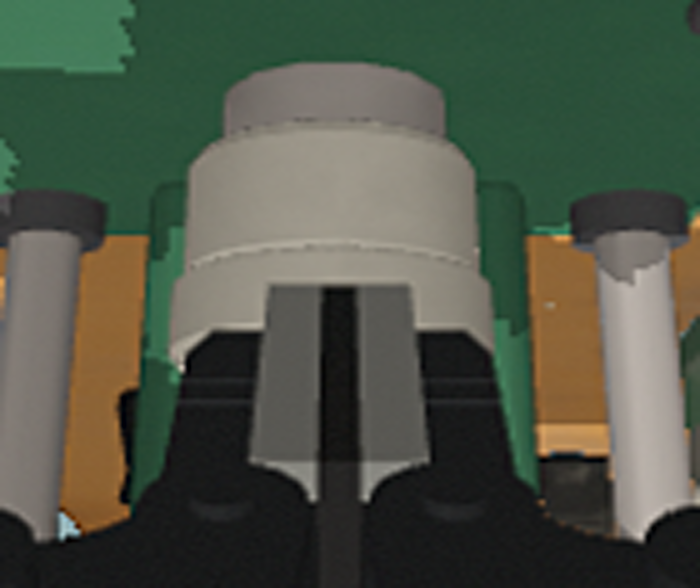

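```bash
python3 - <<'E'
from arm import *
print(proj('side',[[.4585,-.002,.306],[.4585,-.002,.325],[.4585,-.002,.343],[.461,-.0,.323],[.461,0,.343],[.461,0,.305]]))
E
python3 - <<'E'
import cv2
im=cv2.imread('pics/s7.png');cv2.imwrite('pics/s7a.png',cv2.resize(im[30:300,60:300],None,fx=2.2,fy=2.2,interpolation=cv2.INTER_CUBIC))
E
```

```text
[[342.708 145.664]
 [342.887 140.318]
 [343.059 135.163]
 [341.811 140.95 ]
 [341.992 135.227]
 [341.65  146.008]]
```

View pics/s7a.png

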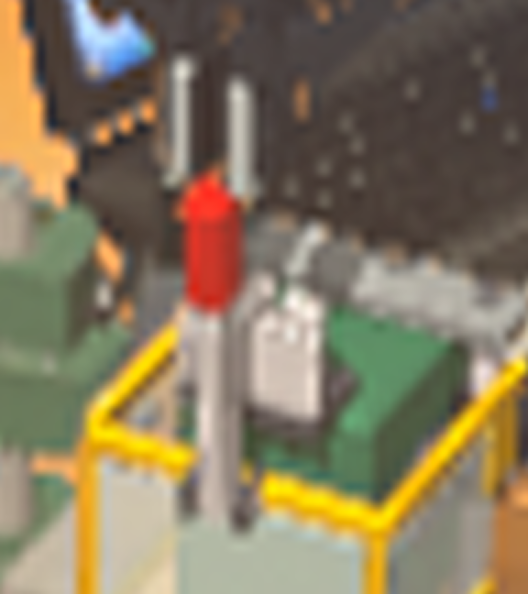

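```bash
python3 - <<'E'
from arm import *
C=np.array([[*(O+x*ex+y*ey),z] for x,y,z in((-.04,-.052,.012),(-.04,.052,.012),(-.04,-.052,0),(-.04,.052,0),(0,0,.085),(-.028,-.04,.012),(-.028,.04,.012))])
print(proj('wrist',C))
E
```

```text
[[206.744 166.63 ]
 [429.814 167.965]
 [210.403 145.114]
 [426.298 146.443]
 [317.332 341.086]
 [237.93  179.14 ]
 [398.35  180.083]]
```

```bash
python3 - <<'E'
from arm import *
import pickle;E=pickle.load(open('E1.pkl','rb'))
print([onz('wrist',p,.0,E) for p in((395,190),(412,218),(376,10),(299,72),(265,240))])
print(ray('top',(0,0))[0])
print([onz('top',p,.0) for p in((262,216),(245,190),(340,172))])
q,p,R,o=pose();print(p,totool(np.array([0,0,0]),R), p-R[:,2]*.034)
E
```

```text
[array([ 0.581, -0.013,  0.   ]), array([ 0.615, -0.061,  0.   ]), array([0.524, 0.242, 0.   ]), array([0.423, 0.16 , 0.   ]), array([ 0.37 , -0.111,  0.   ])]
[0.131 0.257 1.333]
[array([0.54 , 0.301, 0.   ]), array([0.649, 0.321, 0.   ]), array([ 0.579, -0.004, -0.   ])]
[ 0.461 -0.058  0.028] [0. 0. 0.] [ 0.46  -0.033  0.052]
```

```bash

python3 -m inch '{"translation":[[0,0,0],[0,0,0],[0,0,0]],"roll":[0,0,0]}' 65 35
python3 -m inch '{"translation":[[0,0,8],[0,0,16],[0,0,24],[0,0,24]],"roll":[0,0,0,0]}'
python3 - <<'E'
from arm import *
q,p,R,o=pose();print(p,o['time'],o['ft_force'])
im=vision.camera('wrist');cv2.imwrite('pics/w14.png',im[:,:,::-1])
im=vision.camera('side');cv2.imwrite('pics/s14.png',cv2.resize(im[85:235,300:440,::-1],None,fx=4,fy=4,interpolation=cv2.INTER_CUBIC))
q,p,R,o=pose();print(p,o['ee_rot'],o['ft_force'])
E
```

```text
time: 20.52
tool_pos: [0.4608, -0.0578, 0.0281]
ee_rot: [-3.136, 0.803, 1.611]
ft_force: [-0.1, 0.1, 0.8]
grip_width: 0.418
time: 20.85
tool_pos: [0.4597, -0.0765, 0.0101]
ee_rot: [-3.131, 0.804, 1.613]
ft_force: [-0.9, 0.2, 0.5]
grip_width: 0.651
[ 0.46  -0.077  0.01 ] 20.85 [-0.853  0.241  0.463]
[ 0.461 -0.076  0.011] [-3.133  0.803  1.612] [ 0.086 -0.273 -0.101]
```

View pics/w14.png

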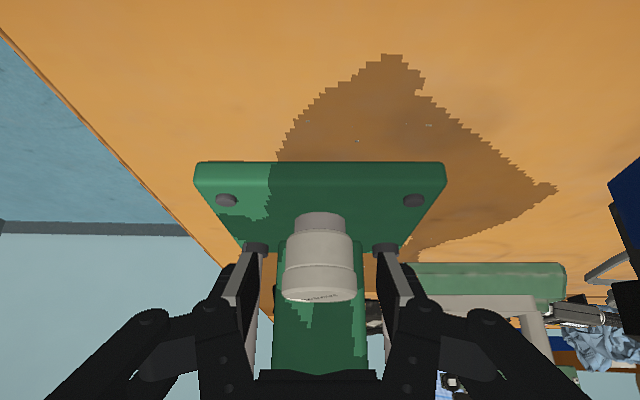

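View pics/s14.png

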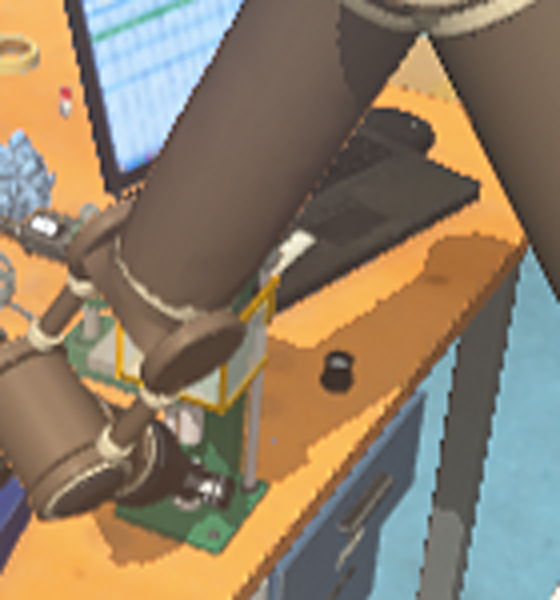

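```bash

python3 -m inch '{"translation":[[0,2,4],[0,2,8],[0,2,11],[0,2,11]],"roll":[0,0,0,0]}'
python3 - <<'E'
from arm import *
q,p,R,o=pose();print(p,o['time'],o['ft_force'])
im=vision.camera('wrist');cv2.imwrite('pics/w15.png',im[150:,180:460,::-1])
E
```

```text
time: 21.28
tool_pos: [0.4632, -0.0833, 0.0034]
ee_rot: [-3.134, 0.803, 1.612]
ft_force: [0.2, 0.3, 0.3]
grip_width: 0.652
[ 0.463 -0.083  0.003] 21.2833 [0.212 0.314 0.314]
```

View pics/w15.png

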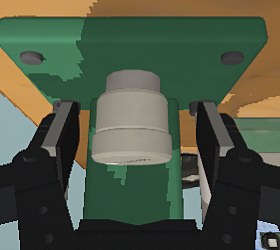

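```bash

python3 -m inch '{"translation":[[0,0,0],[0,0,0],[0,0,0],[0,0,0],[0,0,0]],"roll":[0,0,0,0,0]}' 0 35
python3 - <<'E'
from arm import *
q,p,R,o=pose();print(p,o['time'],o['ft_force'],o['grip_width'])
im=vision.camera('wrist');cv2.imwrite('pics/w16.png',im[150:,180:460,::-1])
hz=np.array([-np.cos(-1.54),-np.sin(-1.54),0])
print(totool([0,0,.004],R),totool([0,0,.01],R),totool(hz*.1+[0,0,.01],R))
pot=np.array([.461,-.048,.036]);print('pot in tool',R.T@(pot-p))
E
```

```text
time: 21.75
tool_pos: [0.4637, -0.0829, 0.0041]
ee_rot: [-3.136, 0.803, 1.611]
ft_force: [-0.4, 0.3, 1.5]
grip_width: 0.382
[ 0.464 -0.083  0.004] 21.75 [-0.433  0.322  1.474] 0.38216052275085116
[-3. -0. -3.] [-7. -0. -7.] [ 62.   0. -79.]
pot in tool [ 0.001 -0.002 -0.047]
```

View pics/w16.png

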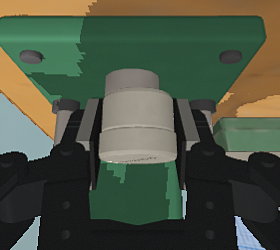

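```bash

python3 - <<'E'
from arm import *
q,p,R,o=pose()
for dp in([0,0,.003],[-.001,.03,.005],[.0,.07,.012],[.014,.138,.012],[.014,.138,-.012],[.014,.138,-.021]): 
    q2,ep,er=ik(p+np.array(dp),R,q);print(dp,totool(dp,R),q2,round(ep,4))
E
python3 -m inch '{"translation":[[-2,0,-2],[-2,0,-2]],"roll":[0,0]}'

```

```text
[0, 0, 0.003] [-2. -0. -2.] [ 0.267  0.552  2.066 -0.958  1.027  0.961] 0.0
[-0.001, 0.03, 0.005] [ 17.   0. -25.] [ 0.326  0.559  2.043 -0.91   1.061  0.966] 0.0
[0.0, 0.07, 0.012] [ 40.   2. -59.] [ 0.4    0.565  2.003 -0.846  1.112  0.965] 0.0
[0.014, 0.138, 0.012] [  87.   19. -107.] [ 0.503  0.619  1.893 -0.762  1.192  0.966] 0.0
[0.014, 0.138, -0.012] [104.  19. -91.] [ 0.503  0.665  1.887 -0.773  1.164  0.995] 0.0
[0.014, 0.138, -0.021] [110.  19. -84.] [ 0.503  0.683  1.883 -0.778  1.154  1.006] 0.0
time: 21.97
tool_pos: [0.4639, -0.0826, 0.0068]
ee_rot: [-3.137, 0.802, 1.611]
ft_force: [-0.3, -0.3, 0.2]
grip_width: 0.376
```

```bash

python3 -m inch '{"translation":[[8,0,-9],[19,0,-23],[30,1,-40],[42,2,-57],[58,8,-73],[74,13,-89],[89,19,-105],[89,19,-105]],"roll":[0,0,0,0,0,0,0,0]}'
python3 - <<'E'
from arm import *
q,p,R,o=pose();print(p,o['time'],o['ft_force'],o['grip_width'])
im=vision.camera('wrist');cv2.imwrite('pics/w17.png',im[:,:,::-1])
im=vision.camera('side');cv2.imwrite('pics/s17.png',cv2.resize(im[85:235,300:440,::-1],None,fx=4,fy=4,interpolation=cv2.INTER_CUBIC))
E
```

```text
time: 22.63
tool_pos: [0.4752, 0.0579, 0.0159]
ee_rot: [-3.131, 0.805, 1.612]
ft_force: [-7.0, 0.9, 4.2]
grip_width: 0.375
[0.475 0.058 0.016] 22.6333 [-6.984  0.898  4.188] 0.37544430416715613
```

View pics/w17.png

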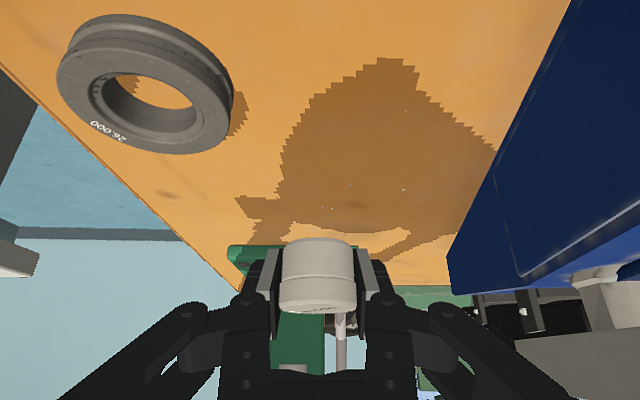

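View pics/s17.png

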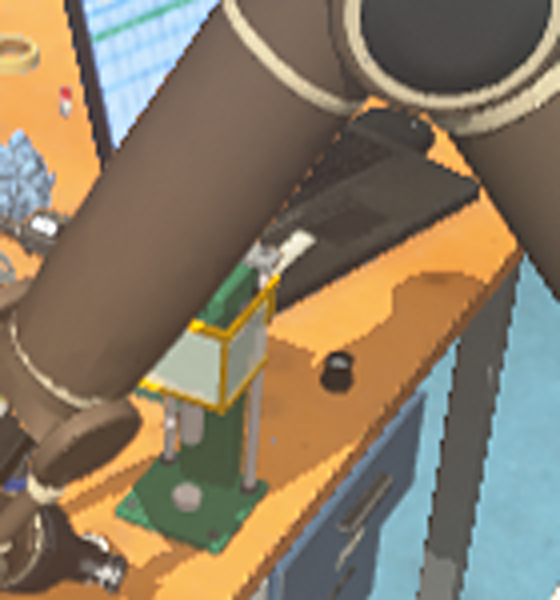

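```bash

python3 -m inch '{"translation":[[0,-12,0],[0,-22,0],[0,-22,0]],"roll":[0,0,0]}'
python3 - <<'E'
from arm import *
q,p,R,o=pose();print(p,o['time'],o['ft_force'],o['grip_width'])
s,el,wr,t=links(q);print(wr)
pot=p+R@np.array([.001,0,-.047]);print('pot',pot,totool([0,0,.014-pot[2]+.001],R))
E
```

```text
time: 22.98
tool_pos: [0.4525, 0.054, 0.015]
ee_rot: [-3.131, 0.804, 1.615]
ft_force: [-0.8, -1.3, -1.0]
grip_width: 0.378
[0.452 0.054 0.015] 22.9833 [-0.763 -1.263 -1.006] 0.37765996367960053
[0.445 0.307 0.259]
pot [0.451 0.088 0.047] [23.  0. 22.]
```

```bash

python3 -m inch '{"translation":[[6,0,6],[12,0,12],[17,0,16],[20,0,19],[20,0,19]],"roll":[0,0,0,0,0]}'
python3 - <<'E'
from arm import *
q,p,R,o=pose();print(p,o['time'],o['ft_force'],o['grip_width'])
pot=p+R@np.array([.001,0,-.047]);print('pot',pot)
im=vision.camera('side');cv2.imwrite('pics/s18.png',cv2.resize(im[115:265,260:400,::-1],None,fx=4,fy=4,interpolation=cv2.INTER_CUBIC))
im=vision.camera('wrist');cv2.imwrite('pics/w18.png',im[:,:,::-1])
E
```

```text
time: 23.4
tool_pos: [0.455, 0.054, -0.0134]
ee_rot: [-3.133, 0.804, 1.613]
ft_force: [-0.1, 0.5, -1.1]
grip_width: 0.378
[ 0.455  0.054 -0.013] 23.4 [-0.144  0.514 -1.105] 0.3781469517463078
pot [0.454 0.089 0.019]
```

View pics/w18.png

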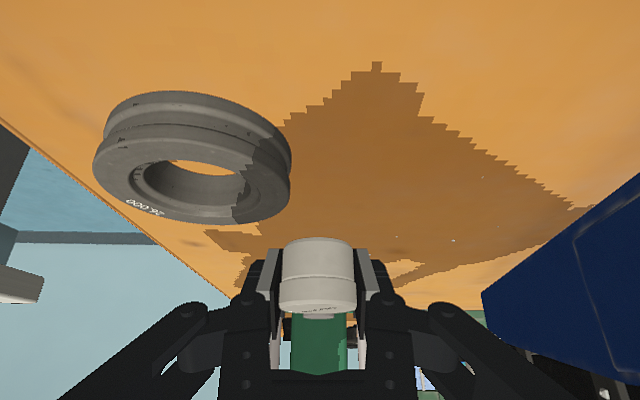

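View pics/s18.png

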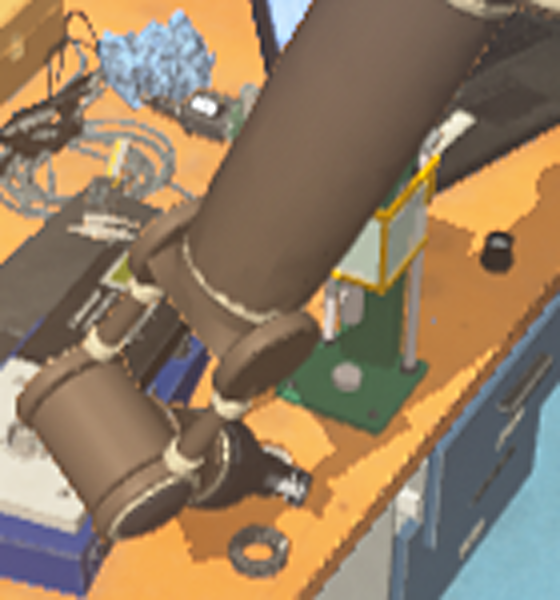

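```bash

python3 -m inch '{"translation":[[1.5,0,1.5],[3,0,3],[3,0,3]],"roll":[0,0,0]}'
python3 -m inch '{"translation":[[0.7,0,0.7],[0.7,0,0.7]],"roll":[0,0]}'
```

```text
time: 23.75
tool_pos: [0.4555, 0.0544, -0.0165]
ee_rot: [-3.136, 0.803, 1.611]
ft_force: [-0.9, 0.7, -0.6]
grip_width: 0.382
time: 23.92
tool_pos: [0.4556, 0.0545, -0.0173]
ee_rot: [-3.136, 0.803, 1.611]
ft_force: [0.7, 0.5, 0.4]
grip_width: 0.379
```

```bash

python3 -m inch '{"translation":[[0.7,0,0.7],[0.7,0,0.7]],"roll":[0,0]}'
python3 -m inch '{"translation":[[0.7,0,0.7],[0.7,0,0.7]],"roll":[0,0]}'
```

```text
time: 24.08
tool_pos: [0.4558, 0.0545, -0.0178]
ee_rot: [-3.136, 0.804, 1.61]
ft_force: [-0.4, 1.0, 2.3]
grip_width: 0.386
time: 24.25
tool_pos: [0.4558, 0.0544, -0.0178]
ee_rot: [-3.136, 0.805, 1.61]
ft_force: [-2.0, 2.7, 8.2]
grip_width: 0.378
```

```bash

python3 -m inch '{"translation":[[-0.7,0,-0.7],[-0.7,0,-0.7],[-0.7,0,-0.7],[-0.7,0,-0.7]],"roll":[0,0,0,0]}' 60
python3 -m inch '{"translation":[[0,0,-15],[0,0,-40],[0,0,-80],[0,0,-120]],"roll":[0,0,0,0]}'
python3 - <<'E'
from arm import *
q,p,R,o=pose();print(p,o['time'],o['ft_force'],o['grip_width'])
im=vision.camera('wrist');cv2.imwrite('pics/w19.png',im[:,:,::-1])
im=vision.camera('side');cv2.imwrite('pics/s19.png',cv2.resize(im[115:265,260:400,::-1],None,fx=4,fy=4,interpolation=cv2.INTER_CUBIC))
E
```

```text
time: 24.58
tool_pos: [0.4555, 0.0544, -0.0184]
ee_rot: [-3.135, 0.803, 1.611]
ft_force: [-0.4, 0.2, -0.0]
grip_width: 0.598
time: 24.92
tool_pos: [0.4515, 0.1412, 0.0659]
ee_rot: [-3.132, 0.804, 1.613]
ft_force: [1.9, -0.3, 1.2]
grip_width: 0.597
[0.452 0.141 0.066] 24.9167 [ 1.92  -0.303  1.191] 0.5965418117426624
```

View pics/w19.png

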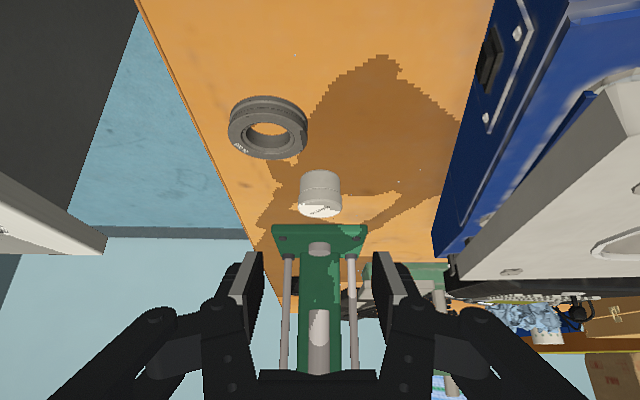

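View pics/s19.png

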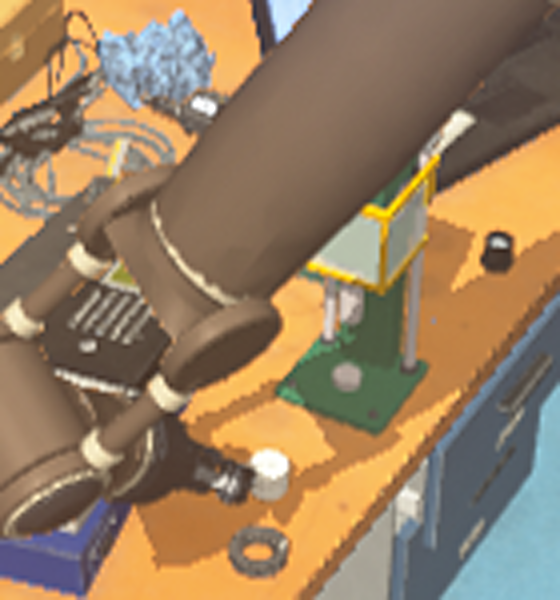

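```bash
python3 - <<'E'
from arm import *
chk([[.44,.22,.25],[.2,.45,.3],[-.06,.62,.2]])
print('alt');chk([[.44,.22,.25],[.2,.48,.3],[0.0,.62,.25],[-.06,.68,.25]])
E
```

```text
-> [0.44 0.22 0.25] rows 5 [ 0.764  0.381  1.649 -0.572  1.681  0.832] tool [ -78.  -13. -179.]
-> [0.2  0.45 0.3 ] rows 9 [ 1.248  0.503  1.369 -0.289  2.013  1.188] tool [  53. -243. -386.]
-> [-0.06  0.62  0.2 ] rows 8 [ 1.603  0.888  0.947 -0.012  2.102  1.563] tool [ 250. -497. -446.]
alt
-> [0.44 0.22 0.25] rows 5 [ 0.764  0.381  1.649 -0.572  1.681  0.832] tool [ -78.  -13. -179.]
-> [0.2  0.48 0.3 ] rows 9 [ 1.261  0.56   1.283 -0.284  2.044  1.192] tool [  74. -242. -407.]
-> [0.   0.62 0.25] rows 7 [ 1.534  0.845  0.922 -0.072  2.167  1.481] tool [ 213. -437. -479.]
-> [-0.06  0.68  0.25] rows 3 [ 1.601  1.016  0.623 -0.016  2.297  1.557] tool [ 256. -494. -524.]
```

```bash

python3 -m inch '{"translation":[[-16,-3,-36],[-32,-6,-72],[-48,-9,-108],[-63,-11,-144],[-78,-13,-179],[-62,-41,-204],[-46,-69,-229],[-30,-97,-254],[-14,-125,-279],[2,-153,-304],[18,-181,-329],[34,-209,-355]],"roll":[0,0,0,0,0,0,0,0,0,0,0,0]}'
python3 - <<'E'
from arm import *
q,p,R,o=pose();print(p,o['time'],q,o['ft_force'])
chk([[.2,.46,.3],[-.06,.64,.22]])
E
```

```text
time: 26.02
tool_pos: [0.2329, 0.4125, 0.288]
ee_rot: [-3.134, 0.804, 1.612]
ft_force: [1.1, 0.3, -0.4]
grip_width: 0.597
[0.233 0.413 0.288] 26.0167 [ 1.183  0.469  1.447 -0.323  1.965  1.136] [ 1.146  0.287 -0.425]
-> [0.2  0.46 0.3 ] rows 2 [ 1.248  0.53   1.333 -0.283  2.034  1.184] tool [ 25. -31. -43.]
-> [-0.06  0.64  0.22] rows 8 [ 1.598  0.928  0.842 -0.004  2.176  1.559] tool [ 215. -284. -123.]
```

```bash

python3 -m inch '{"translation":[[13,-16,-22],[28,-35,-43],[50,-64,-52],[74,-95,-62],[98,-127,-72],[122,-158,-82],[146,-190,-92],[170,-222,-103],[194,-254,-114],[215,-284,-123]],"roll":[0,0,0,0,0,0,0,0,0,0]}'
python3 - <<'E'
from arm import *
q,p,R,o=pose();print(p,o['time'],q,o['ft_force'])
dirn=np.array([-.03,.97,.2]);print(totool(dirn*.2,R),totool(dirn*.1,R))
s,el,wr,t=links(q);print(wr)
E
```

```text
time: 26.85
tool_pos: [-0.06, 0.6398, 0.2187]
ee_rot: [-3.135, 0.805, 1.612]
ft_force: [0.6, -0.1, -0.5]
grip_width: 0.597
[-0.06   0.64   0.219] 26.85 [ 1.598  0.928  0.845 -0.004  2.173  1.559] [ 0.632 -0.142 -0.472]
[ 106.    1. -168.] [ 53.   0. -84.]
[-0.068  0.893  0.463]
```

```bash

python3 -m inch '{"translation":[[27,0,-28],[54,0,-56],[75,0,-78],[90,0,-90]],"roll":[0,0,0,0]}' >/dev/null
python3 -m inch '{"translation":[[70,0,-65]],"roll":[0]}' >/dev/null
python3 -m inch '{"translation":[[70,0,-65]],"roll":[0]}' >/dev/null
python3 st.py
python3 -m inch '{"translation":[[70,0,-65]],"roll":[0]}' >/dev/null
python3 -m inch '{"translation":[[70,0,-65]],"roll":[0]}' >/dev/null
python3 -m inch '{"translation":[[70,0,-65]],"roll":[0]}' >/dev/null
python3 st.py
```

```text
27.35 [-0.058  0.719  0.253] [ 1.592  1.352  0.051 -0.006  2.64   1.552] [-3.128  0.902  1.613] tilt/az (np.float64(0.9018689419467218), np.float64(-1.5456192188807876)) y-axis [ 0.999  0.032 -0.008]
27.6 [-0.054  0.719  0.255] [ 1.587  1.35   0.052 -0.005  2.641  1.551] [-3.124  0.901  1.613] tilt/az (np.float64(0.90132266294061), np.float64(-1.5517240968771344)) y-axis [ 1.     0.028 -0.011]
```

```bash
python3 - <<'E'
from arm import *
chk([[-.06,.62,.15],[-.06,.60,.02],[-.06,.66,.02],[-.06,.70,.02]])
E
```

```text
bad [-0.056  0.694  0.229] [ 1.589  1.181  0.418 -0.002  2.444  1.555] 0.0 0.0 [0.02  2.026 4.394 0.039 2.368 0.049]
bad [-0.057  0.67   0.203] [1.591 1.104 0.61  0.001 2.329 1.558] 0.0 0.0 [0.024 0.92  2.297 0.028 1.378 0.035]
-> [-0.06  0.62  0.15] rows 4 [1.595 1.014 0.879 0.005 2.15  1.562] tool [ 21.  -7. 143.]
-> [-0.06  0.6   0.02] rows 4 [1.595 1.12  0.955 0.005 1.967 1.562] tool [111.  -6. 239.]
-> [-0.06  0.66  0.02] rows 2 [1.594 1.261 0.679 0.004 2.103 1.561] tool [148.  -5. 192.]
-> [-0.06  0.7   0.02] rows 2 [1.593 1.394 0.419 0.003 2.23  1.56 ] tool [173.  -4. 161.]
```

```bash

python3 -m inch '{"translation":[[6,-1,30],[12,-2,65],[20,-5,105],[42,-6,140],[66,-6,172],[90,-6,205],[111,-6,239],[124,-5,222],[140,-5,202],[156,-4,182],[173,-4,161]],"roll":[0,0,0,0,0,0,0,0,0,0,0]}'
python3 st.py
```

```text
time: 28.52
tool_pos: [-0.0603, 0.6996, 0.0199]
ee_rot: [-3.124, 0.903, 1.612]
ft_force: [-0.2, 2.2, 1.6]
grip_width: 0.602
28.5167 [-0.06  0.7   0.02] [1.593 1.393 0.421 0.003 2.231 1.561] [-3.124  0.903  1.612] tilt/az (np.float64(0.9034458591942977), np.float64(-1.5516723533781716)) y-axis [ 1.     0.028 -0.011]
```

```bash

python3 -m inch '{"translation":[[24,0,-30]],"roll":[0]}' >/dev/null
python3 -m inch '{"translation":[[62,0,-78]],"roll":[0]}' >/dev/null
python3 st.py
python3 -m inch '{"translation":[[62,0,-78]],"roll":[0]}' >/dev/null
python3 -m inch '{"translation":[[62,0,-78]],"roll":[0]}' >/dev/null
python3 -m inch '{"translation":[[62,0,-78]],"roll":[0]}' >/dev/null
python3 st.py
```

```text
28.6833 [-0.06   0.733  0.021] [1.592 1.579 0.05  0.004 2.395 1.561] [-3.123  0.883  1.612] tilt/az (np.float64(0.8826672323356735), np.float64(-1.5533204957536582)) y-axis [ 1.     0.027 -0.012]
28.9333 [-0.057  0.751  0.029] [1.587 1.553 0.051 0.005 2.353 1.558] [-3.122  0.815  1.61 ] tilt/az (np.float64(0.8151807778724595), np.float64(-1.5590351273073135)) y-axis [ 1.     0.025 -0.014]
```

```bash

for i in 1; do :; done
python3 -m inch '{"translation":[[70,0,-70]],"roll":[0]}' >/dev/null
python3 -m inch '{"translation":[[70,0,-70]],"roll":[0]}' >/dev/null
python3 -m inch '{"translation":[[72,0,-68]],"roll":[0]}' >/dev/null
python3 -m inch '{"translation":[[72,0,-68]],"roll":[0]}' >/dev/null
python3 -m inch '{"translation":[[74,0,-64]],"roll":[0]}' >/dev/null
python3 -m inch '{"translation":[[75,0,-62]],"roll":[0]}' >/dev/null
python3 -m inch '{"translation":[[77,0,-60]],"roll":[0]}' >/dev/null
python3 -m inch '{"translation":[[80,0,-58]],"roll":[0]}' >/dev/null
python3 -m inch '{"translation":[[82,0,-55]],"roll":[0]}' >/dev/null
python3 -m inch '{"translation":[[84,0,-52]],"roll":[0]}' >/dev/null
python3 st.py
```

```text
29.7667 [-0.048  0.814  0.016] [1.573 1.514 0.051 0.01  2.161 1.551] [-3.117  0.583  1.603] tilt/az (np.float64(0.5836606644854786), np.float64(-1.5830782483405945)) y-axis [ 1.     0.019 -0.021]
```

```bash

python3 -m inch '{"translation":[[82,0,-60]],"roll":[0]}' >/dev/null
python3 -m inch '{"translation":[[82,0,-60]],"roll":[0]}' >/dev/null
python3 -m inch '{"translation":[[84,0,-58]],"roll":[0]}' >/dev/null
python3 -m inch '{"translation":[[84,0,-55]],"roll":[0]}' >/dev/null
python3 -m inch '{"translation":[[86,0,-52]],"roll":[0]}' >/dev/null
python3 -m inch '{"translation":[[86,0,-50]],"roll":[0]}' >/dev/null
python3 -m inch '{"translation":[[88,0,-45]],"roll":[0]}' >/dev/null
python3 -m inch '{"translation":[[88,0,-42]],"roll":[0]}' >/dev/null
python3 -m inch '{"translation":[[90,0,-40]],"roll":[0]}' >/dev/null
python3 -m inch '{"translation":[[90,0,-36]],"roll":[0]}' >/dev/null
python3 -m inch '{"translation":[[90,0,-33]],"roll":[0]}' >/dev/null
python3 -m inch '{"translation":[[92,0,-30]],"roll":[0]}' >/dev/null
python3 st.py
```

```text
30.7667 [-0.041  0.912  0.021] [1.561 1.464 0.052 0.021 1.9   1.545] [-3.113  0.273  1.594] tilt/az (np.float64(0.274915709454837), np.float64(-1.6528386552803427)) y-axis [ 1.     0.016 -0.027]
```

```bash

python3 -m inch '{"translation":[[92,0,-36]],"roll":[0]}' >/dev/null
python3 -m inch '{"translation":[[92,0,-36]],"roll":[0]}' >/dev/null
python3 -m inch '{"translation":[[92,0,-33]],"roll":[0]}' >/dev/null
python3 -m inch '{"translation":[[92,0,-30]],"roll":[0]}' >/dev/null
python3 -m inch '{"translation":[[92,0,-28]],"roll":[0]}' >/dev/null
python3 -m inch '{"translation":[[92,0,-25]],"roll":[0]}' >/dev/null
python3 -m inch '{"translation":[[92,0,-22]],"roll":[0]}' >/dev/null
python3 -m inch '{"translation":[[92,0,-20]],"roll":[0]}' >/dev/null
python3 -m inch '{"translation":[[92,0,-18]],"roll":[0]}' >/dev/null
python3 st.py; python3 - <<'E'
from arm import *
chk([[.02,.85,.15],[.2,.55,.28],[.44,.18,.2]])
E
```

```text
31.5167 [-0.037  0.995  0.045] [1.554 1.427 0.052 0.031 1.692 1.542] [-3.11   0.028  1.587] tilt/az (np.float64(0.042107393769955856), np.float64(-2.3961767059643986)) y-axis [ 0.999  0.015 -0.031]
bad [-0.026  0.966  0.066] [1.541 1.214 0.413 0.03  1.544 1.525] 0.0 0.0 [0.149 2.552 4.332 0.007 1.775 0.203]
bad [-0.014  0.937  0.087] [1.528 1.092 0.598 0.03  1.482 1.51 ] 0.0 0.0 [0.156 1.469 2.227 0.003 0.753 0.178]
-> [0.02 0.85 0.15] rows 5 [1.484 0.818 0.959 0.029 1.396 1.463] tool [-149.   52. -102.]
-> [0.2  0.55 0.28] rows 10 [1.138 0.194 1.609 0.016 1.378 1.119] tool [-455.  223. -229.]
-> [0.44 0.18 0.2 ] rows 11 [ 0.309  0.041  1.943 -0.019  1.195  0.301] tool [-826.  460. -146.]
```

```bash

python3 -m inch '{"translation":[[-20,7,-14],[-48,17,-33],[-82,29,-56],[-115,40,-79],[-149,52,-102],[-180,69,-115],[-212,87,-128],[-244,104,-140],[-275,122,-153],[-306,139,-166],[-337,156,-179],[-368,174,-192]],"roll":[0,0,0,0,0,0.03,0.06,0.09,0.12,0.15,0.18,0.2]}'
python3 - <<'E'
from arm import *
q,p,R,o=pose();print(p,o['time'],q,R[:,1],o['ft_force'])
chk([[.2,.55,.28],[.448,.12,.24]])
E
```

```text
time: 32.52
tool_pos: [0.1488, 0.6342, 0.2434]
ee_rot: [-3.117, 0.034, 1.386]
ft_force: [1.5, 0.1, 0.9]
grip_width: 0.598
[0.149 0.634 0.243] 32.5167 [1.263 0.347 1.489 0.02  1.342 1.443] [ 0.982 -0.185 -0.024] [1.516 0.139 0.877]
-> [0.2  0.55 0.28] rows 3 [1.138 0.194 1.609 0.015 1.378 1.321] tool [-75.  65. -36.]
-> [0.448 0.12  0.24 ] rows 13 [ 0.185 -0.024  1.925 -0.024  1.275  0.378] tool [-450.  389.    9.]
```

```bash

python3 -m inch '{"translation":[[-25,22,-12],[-50,43,-24],[-75,65,-36],[-106,92,-32],[-137,119,-28],[-168,146,-25],[-199,173,-21],[-230,200,-17],[-261,227,-13],[-293,254,-10],[-324,281,-6],[-355,308,-2]],"roll":[0,0,0,0,0,0,0,0,0,0,0,0]}'
python3 - <<'E'
from arm import *
q,p,R,o=pose();print(p,o['time'],q,R[:,1],o['ft_force'])
chk([[.448,.12,.22]])
E
```

```text
time: 33.52
tool_pos: [0.3869, 0.2288, 0.2501]
ee_rot: [-3.12, 0.034, 1.387]
ft_force: [-0.5, 0.1, -0.2]
grip_width: 0.6
[0.387 0.229 0.25 ] 33.5167 [ 0.449 -0.061  1.94  -0.015  1.301  0.637] [ 0.983 -0.184 -0.022] [-0.474  0.064 -0.168]
-> [0.448 0.12  0.22 ] rows 4 [ 0.186 -0.006  1.95  -0.025  1.232  0.379] tool [-95.  81.  32.]
```

```bash

python3 -m inch '{"translation":[[-30,26,10],[-60,51,20],[-95,81,45],[-95,81,70],[-95,81,70],[-95,81,70]],"roll":[0,0,0,0,0,0]}'
python3 - <<'E'
from arm import *
q,p,R,o=pose();print(p,o['time'],o['ft_force'])
im=vision.camera('wrist');cv2.imwrite('pics/w20.png',im[:,:,::-1])
q,p,R,o=pose();print(p,o['ee_rot'])
import pickle;pickle.dump(ext('wrist'),open('E20.pkl','wb'))
im=vision.camera('side');cv2.imwrite('pics/s20.png',cv2.resize(im[115:265,260:400,::-1],None,fx=4,fy=4,interpolation=cv2.INTER_CUBIC))
print(proj('wrist',[[.454,.089,.014],[.454,.089,.028]]))
E
```

```text
time: 34.02
tool_pos: [0.4447, 0.1191, 0.1799]
ee_rot: [-3.114, 0.037, 1.384]
ft_force: [-0.1, 0.6, -0.6]
grip_width: 0.599
[0.445 0.119 0.18 ] 34.0167 [-0.103  0.6   -0.575]
[0.446 0.12  0.181] [-3.117  0.036  1.386]
[[332.527 189.207]
 [332.801 193.594]]
```

View pics/w20.png

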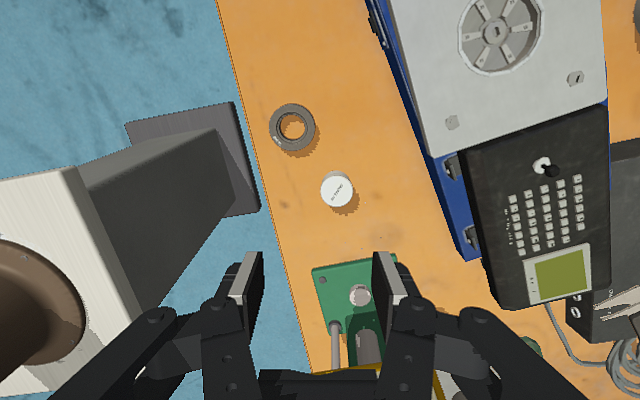

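View pics/s20.png

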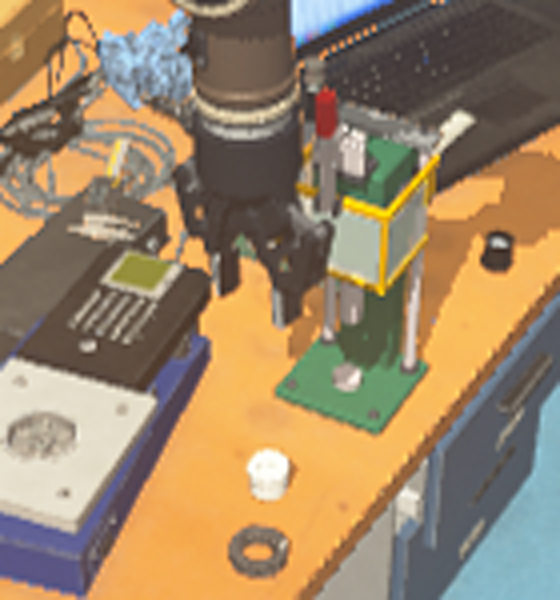

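```bash
python3 - <<'E'
from arm import *
import pickle;E=pickle.load(open('E20.pkl','rb'))
c=onz('wrist',(337,190),.028,E);print('pot',c)
im=cv2.imread('pics/s20.png')
# side: lid centre approx zoom(269,460)->
print(onz('side',(260+269/4,115+461/4),.028))
q,p,R,o=pose()
pot=np.array([c[0],c[1],.014]);g=pot-R@np.array([0,0,-.043]);print(g,p,totool(g-p,R),totool(g+[0,0,.06]-p,R))
E
```

```text
pot [0.458 0.092 0.028]
[0.455 0.089 0.028]
[ 0.457  0.09  -0.029] [0.447 0.121 0.182] [-20.  20. 212.] [-23.  19. 152.]
```

```bash

python3 -m inch '{"translation":[[-10,8,35],[-20,16,70],[-23,18,105],[-23,18,140],[-22,18,165],[-22,18,165]],"roll":[0,0,0,0,0,0]}'
python3 - <<'E'
from arm import *
q,p,R,o=pose();print(p,o['time'],o['ft_force'])
im=vision.camera('wrist');cv2.imwrite('pics/w21.png',im[:,:,::-1])
q,p,R,o=pose();print(p,o['ee_rot'])
c=np.array([.457,.091,.028]);print(proj('wrist',[c,c-[0,0,.014]]))
pot=np.array([c[0],c[1],.014]);g=pot-R@np.array([0,0,-.043]);print(totool(g-p,R))
E
```

```text
time: 34.62
tool_pos: [0.4506, 0.0906, 0.0134]
ee_rot: [-3.11, 0.038, 1.389]
ft_force: [-1.9, -0.9, 0.7]
grip_width: 0.6
[0.451 0.091 0.013] 34.6167 [-1.86  -0.854  0.722]
[0.453 0.091 0.016] [-3.113  0.037  1.389]
[[323.393 244.235]
 [323.649 232.623]]
[ 1.  4. 45.]
```

View pics/w21.png

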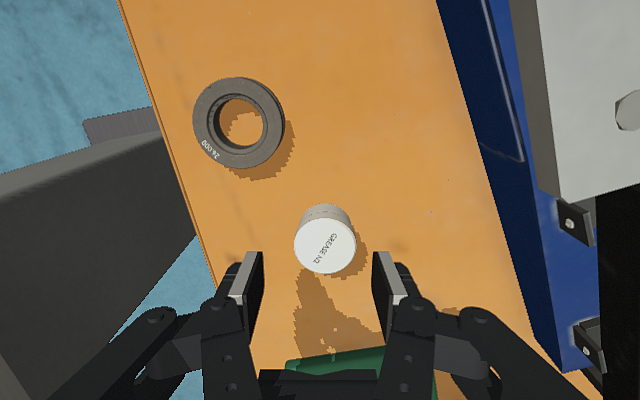

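```bash

python3 -m inch '{"translation":[[0,2,15],[1,4,30],[1,4,40],[1,4,45],[1,4,45]],"roll":[0,0,0,0,0]}'
python3 -m inch '{"translation":[[0,0,0],[0,0,0],[0,0,0],[0,0,0],[0,0,0]],"roll":[0,0,0,0,0]}' 0 30
python3 - <<'E'
from arm import *
q,p,R,o=pose();print(p,o['time'],o['ft_force'],o['grip_width'])
im=vision.camera('wrist');cv2.imwrite('pics/w22.png',im[150:,180:460,::-1])
E
```

```text
time: 35.08
tool_pos: [0.4577, 0.0892, -0.0278]
ee_rot: [-3.118, 0.036, 1.387]
ft_force: [-0.6, -0.9, 0.5]
grip_width: 0.603
time: 35.5
tool_pos: [0.4582, 0.089, -0.0273]
ee_rot: [-3.119, 0.035, 1.386]
ft_force: [-1.0, 1.4, 6.5]
grip_width: 0.378
[ 0.458  0.089 -0.027] 35.5 [-1.043  1.373  6.539] 0.3776291734931177
```

View pics/w22.png

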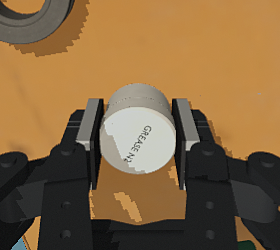

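```bash
python3 - <<'E'
from arm import *
q,p,R,o=pose()
A=p+[0,0,.06]; B=np.array([.423,.325,p[2]+.065]); chk([A,B])
E
```

```text
-> [0.458 0.089 0.033] rows 2 [ 0.119  0.268  2.081 -0.037  0.825  0.329] tool [ -2.  -1. -60.]
-> [0.423 0.325 0.038] rows 6 [ 0.58   0.372  1.92  -0.013  0.891  0.773] tool [223. -80. -71.]
```

```bash

python3 -m inch '{"translation":[[0,0,-12],[-1,-1,-36],[-2,-1,-60],[30,-13,-62],[66,-25,-64],[102,-38,-66],[138,-50,-68],[174,-63,-70],[202,-73,-71],[218,-78,-71],[218,-78,-71]],"roll":[0,0,0,0,0,0,0,0,0,0,0]}'
python3 - <<'E'
from arm import *
q,p,R,o=pose();print(p,o['time'],o['ft_force'],o['grip_width'])
im=vision.camera('wrist');cv2.imwrite('pics/w23.png',im[:,:,::-1])
q,p,R,o=pose();print(p,o['ee_rot'])
import pickle;pickle.dump(ext('wrist'),open('E23.pkl','wb'))
im=vision.camera('side');cv2.imwrite('pics/s23.png',cv2.resize(im[200:350,200:360,::-1],None,fx=4,fy=4,interpolation=cv2.INTER_CUBIC))
E
```

```text
time: 36.47
tool_pos: [0.4227, 0.3232, 0.037]
ee_rot: [-3.119, 0.033, 1.39]
ft_force: [-0.5, -0.1, -0.4]
grip_width: 0.38
[0.423 0.323 0.037] 36.4667 [-0.504 -0.106 -0.37 ] 0.3796108163034028
[0.422 0.321 0.037] [-3.118  0.036  1.39 ]
```

View pics/w23.png

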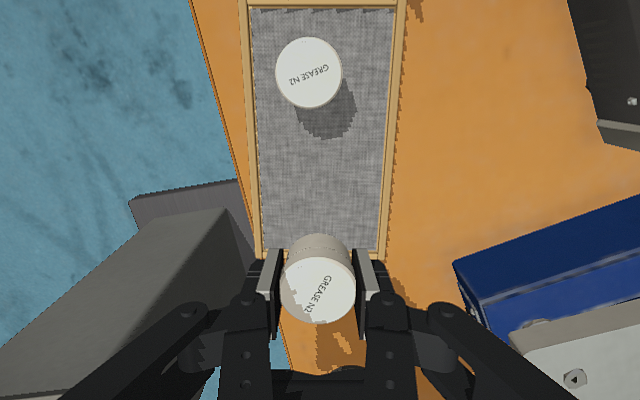

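View pics/s23.png

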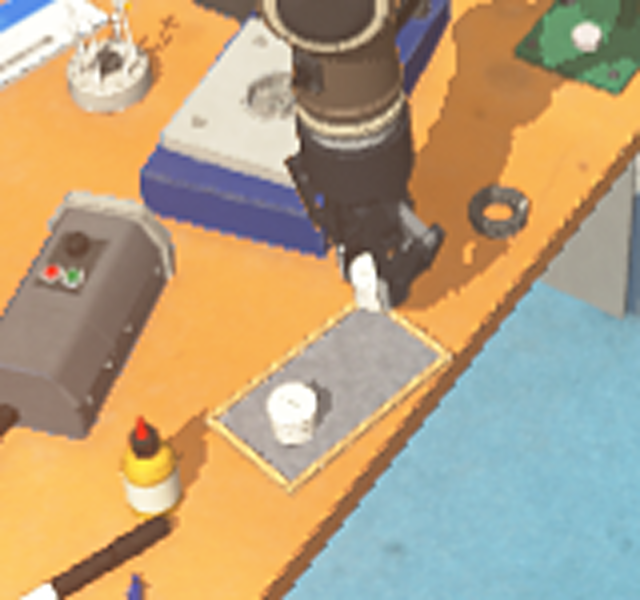

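```bash
python3 - <<'E'
from arm import *
import pickle;E=pickle.load(open('E23.pkl','rb'))
P=[onz('wrist',u,z,E) for u,z in(((263,248),.006),((377,251),.006),((250,10),.006),((394,12),.006))]
for x in P: print(x)
P=np.array(P);print('c',P.mean(0),'w',np.linalg.norm(P[0]-P[1]),np.linalg.norm(P[2]-P[3]),'L',np.linalg.norm(P[0]-P[2]),np.linalg.norm(P[1]-P[3]))
v=(P[2]+P[3]-P[0]-P[1])[:2];print('ydir az',np.arctan2(v[1],v[0])-np.pi/2)
print('done',onz('wrist',(309,72),.033,E))
q,p,R,o=pose();pot=p+R@np.array([0,0,-.043]);print('held pot',pot)
ax=np.arctan2(v[1],v[0]);yd=np.array([np.cos(ax),np.sin(ax)])
T=P.mean(0)[:2]-.04*yd;print('T',T, totool([T[0]-pot[0],T[1]-pot[1],0],R), 'down to', totool([T[0]-pot[0],T[1]-pot[1],.022-pot[2]],R), totool([T[0]-pot[0],T[1]-pot[1],.0195-pot[2]],R))
E
```

```text
[0.38  0.302 0.006]
[0.458 0.287 0.006]
[0.408 0.446 0.006]
[0.484 0.431 0.006]
c [0.433 0.366 0.006] w 0.07915171981440838 0.07778361349191841 L 0.14609454743261222 0.1461742656067859
ydir az -0.18649205339879238
done [0.435 0.409 0.033]
held pot [0.424 0.321 0.079]
T [0.425 0.327] [ 6.  0. -0.] down to [ 8.  2. 57.] [ 9.  2. 60.]
```

```bash

python3 -m inch '{"translation":[[6,0,0],[7,1,15],[7,1,30],[8,2,42],[8,2,50],[8,2,54],[8,2,54]],"roll":[0,0,0,0,0,0,0]}'
python3 -m inch '{"translation":[[0,0,2],[0,0,2]],"roll":[0,0]}'
python3 -m inch '{"translation":[[0,0,1.5],[0,0,1.5]],"roll":[0,0]}'
```

```text
time: 37.15
tool_pos: [0.4236, 0.3242, -0.019]
ee_rot: [-3.115, 0.038, 1.386]
ft_force: [0.5, -0.5, -1.1]
grip_width: 0.376
time: 37.32
tool_pos: [0.4247, 0.3254, -0.0196]
ee_rot: [-3.118, 0.036, 1.386]
ft_force: [-0.3, -0.3, -1.4]
grip_width: 0.382
time: 37.48
tool_pos: [0.4245, 0.3254, -0.021]
ee_rot: [-3.118, 0.036, 1.387]
ft_force: [0.6, -0.4, 0.5]
grip_width: 0.38
```

```bash

python3 -m inch '{"translation":[[0,0,1],[0,0,1]],"roll":[0,0]}'
python3 -m inch '{"translation":[[0,0,1],[0,0,1]],"roll":[0,0]}'
python3 - <<'E'
from arm import *
im=vision.camera('wrist');cv2.imwrite('pics/w24.png',im[:,:,::-1])
E
```

```text
time: 37.65
tool_pos: [0.4244, 0.3253, -0.0222]
ee_rot: [-3.117, 0.036, 1.387]
ft_force: [1.0, 1.2, -1.6]
grip_width: 0.375
time: 37.82
tool_pos: [0.4244, 0.3254, -0.0222]
ee_rot: [-3.117, 0.036, 1.387]
ft_force: [-1.6, -1.2, 5.9]
grip_width: 0.373
```

View pics/w24.png

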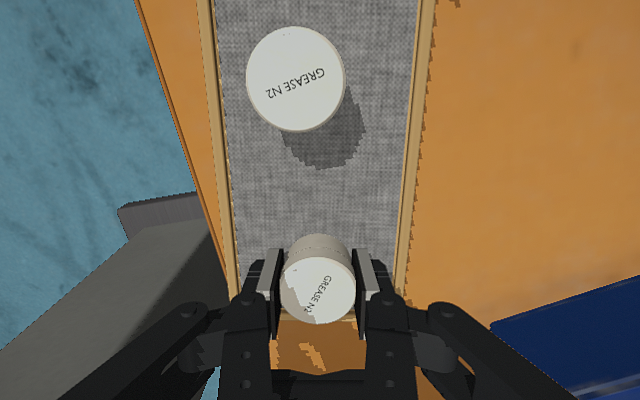

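```bash

python3 -m inch '{"translation":[[0,0,-0.5],[0,0,-1],[0,0,-1],[0,0,-1]],"roll":[0,0,0,0]}' 48
python3 -m inch '{"translation":[[0,0,-10],[0,0,-25],[0,0,-55],[0,0,-95],[0,0,-135],[0,0,-150],[0,0,-150],[0,0,-150]],"roll":[0,0,0,0,0,0,0,0]}'
python3 - <<'E'
from arm import *
q,p,R,o=pose();print(p,o['time'],o['ft_force'],o['grip_width'])
im=vision.camera('wrist');cv2.imwrite('pics/w25.png',im[:,:,::-1])
im=vision.camera('side');cv2.imwrite('pics/s25.png',im[:,:,::-1]);cv2.imwrite('pics/s25a.png',cv2.resize(im[100:340,200:440,::-1],None,fx=2.5,fy=2.5,interpolation=cv2.INTER_CUBIC))
E
```

```text
time: 38.2
tool_pos: [0.4242, 0.3251, -0.0224]
ee_rot: [-3.117, 0.036, 1.387]
ft_force: [-0.8, 0.0, -0.4]
grip_width: 0.482
time: 38.87
tool_pos: [0.4298, 0.3304, 0.1294]
ee_rot: [-3.12, 0.034, 1.387]
ft_force: [-0.2, 1.1, -0.1]
grip_width: 0.478
[0.43  0.33  0.129] 38.8667 [-0.16   1.136 -0.128] 0.47762929823488093
```

View pics/w25.png

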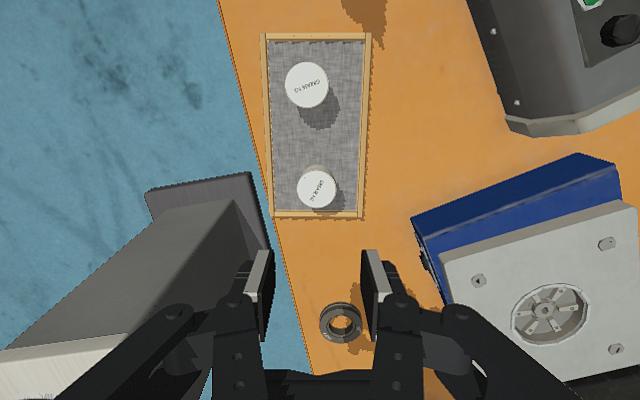

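View pics/s25a.png

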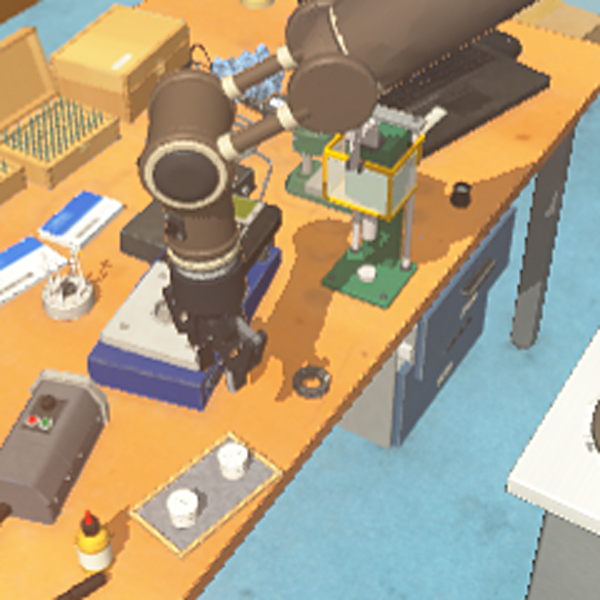

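```bash

python3 -m inch '{"translation":[[0,0,0],[0,0,0],[0,0,0],[0,0,0]],"roll":[0,0,0,0]}' >/dev/null
python3 - <<'E'
from arm import *
im=vision.camera('top');cv2.imwrite('pics/t26a.png',cv2.resize(im[140:300,170:420,::-1],None,fx=3,fy=3,interpolation=cv2.INTER_CUBIC))
im=vision.camera('side');cv2.imwrite('pics/s26a.png',cv2.resize(im[115:225,310:390,::-1],None,fx=5,fy=5,interpolation=cv2.INTER_CUBIC))
im=vision.camera('wrist');cv2.imwrite('pics/w26.png',im[:,:,::-1])
E_=ext('wrist')
pot=onz('wrist',(316,189),.033,E_);done=onz('wrist',(307,86),.033,E_)
P=np.array([onz('wrist',u,.009,E_) for u in((263,37),(370,36),(275,215),(362,215))]);c=P.mean(0)
print(pot,done,c,P)
rel=(pot-c)[:2];a_=-.187;print('tray frame',rel@[np.cos(a_),np.sin(a_)],rel@[-np.sin(a_),np.cos(a_)],env.get_obs()['ft_force'],env.get_obs()['time'])
E
```

```text
[0.425 0.326 0.033] [0.434 0.409 0.033] [0.433 0.368 0.009] [[0.405 0.451 0.009]
 [0.488 0.436 0.009]
 [0.379 0.299 0.009]
 [0.461 0.285 0.009]]
tray frame -0.0005399804155118676 -0.042365955769490926 [-0.481  0.806  0.442] 39.45
```

View pics/s26a.png

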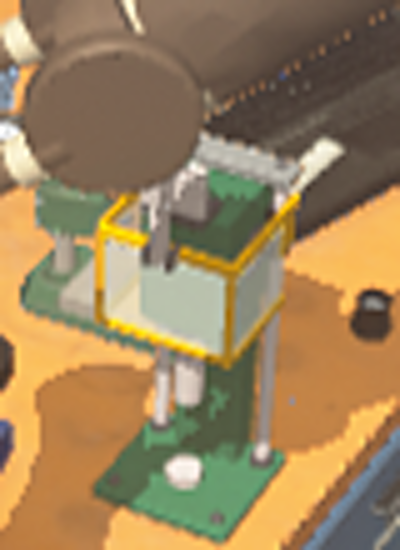

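View pics/t26a.png

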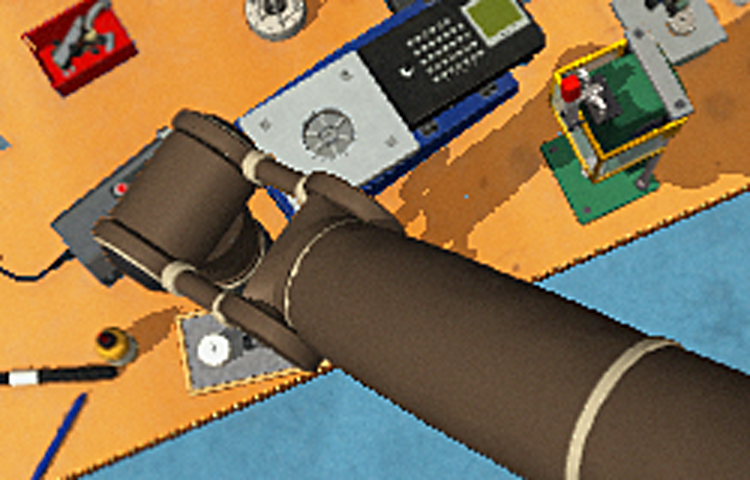

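```bash
python3 - <<'E'
from station import order
print(order.hand_in())
E
```

```text
the job is handed in; nothing more can be done
None
```

The guard is hooked up on its bar and the white pot stands in the tray beside the finished pot. I handed the job in after about 39.5 s of the 61 s allowed; it gives no verdict.

**What I did**
- **Guard:** I pinched the red grip, raised the guard about 0.16 m, swung the bar upright and let the slot down into the notch.
- **Tilting the tool:** The moves only allow shifts and a roll. I got the tilt by pushing the stretched arm against its reach limit in single-row calls, which tilted it a little each time to about 46°.
- **Pot:** I took it out from the front and set it on the bench about 140 mm from the nest. Then I straightened the tool the same way, gripped the pot from above and put it in the free half of the tray.

**Last checks**
- **Guard:** It sits at the same pixels in the side view as just after I hooked it, which fits about 0.145 m with the bar upright.
- **Pot:** It is upright at tray x −0.001, y −0.042 m. It touched the tray floor at the expected height.
- **Finished pot:** It is within about 2 mm of where I first measured it.
- **Other items:** The bottle, loupe and ring look unmoved in the pictures; I did not measure them again.
- **Robot:** The gripper is open and clear, with no contact force.

**What disagreed**
- **Fingertips:** They turned out to end about 34 mm behind the reported tool point. The first grasp of the pot closed on air, and the red grip had only been pinched near its top. I corrected for this afterwards.
- **Blue device:** The arm apparently brushed the blue device beside the press while I moved the pot out. The force was about 8 N, and I backed off.
- **Joint limit:** While straightening the tool, joint 5 briefly read 2.641 rad, right at its 2.64 limit. I backed off and continued at a lower arm height.

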